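# Put the battery packs on charge

## Task

Put the battery packs on charge: swing the charging station's fold-up screen up to about 110 degrees open, and plug every battery pack standing on the bench fully home into a bay of the dock, one per bay. Then, with the packs in and the screen up, turn the current knob until the meter's needle points at the set marker on its scale. Leave the tape roll, the pen pot and the multimeter where they are.

Things in the scene. Friction and masses are not known exactly. Their poses are not given: they have to be found in the camera images.
- pack1: battery pack, an upright dark grey block 60 mm long (its x), 42 mm wide (its y), 85 mm tall, 0.3 kg; origin at the centre of its underside, z up. The bottom 28 mm is its plug, foot chamfered 2 mm. A light grey key rib 8 mm wide, 5 mm proud, runs up the middle of its +x end face, with a light mark beside it on the top. Packs are alike; None if absent
- pack2: battery pack, an upright dark grey block 60 mm long (its x), 42 mm wide (its y), 85 mm tall, 0.3 kg; origin at the centre of its underside, z up. The bottom 28 mm is its plug, foot chamfered 2 mm. A light grey key rib 8 mm wide, 5 mm proud, runs up the middle of its +x end face, with a light mark beside it on the top. Packs are alike; None if absent
- pack3: battery pack, an upright dark grey block 60 mm long (its x), 42 mm wide (its y), 85 mm tall, 0.3 kg; origin at the centre of its underside, z up. The bottom 28 mm is its plug, foot chamfered 2 mm. A light grey key rib 8 mm wide, 5 mm proud, runs up the middle of its +x end face, with a light mark beside it on the top. Packs are alike; None if absent
- pack4: battery pack, an upright dark grey block 60 mm long (its x), 42 mm wide (its y), 85 mm tall, 0.3 kg; origin at the centre of its underside, z up. The bottom 28 mm is its plug, foot chamfered 2 mm. A light grey key rib 8 mm wide, 5 mm proud, runs up the middle of its +x end face, with a light mark beside it on the top. Packs are alike; None if absent
- bay1 (a point): point: centre of a charging well's floor, 52 mm above the bench, 28 mm below the dock's top. Axes: the station's (x to its back, y to its left, z up). Well 63 mm (x) by 45 mm (y); key notch 12 mm wide, 7 mm deep in its +x end wall: a pack enters only with its rib to +x. A seated pack's origin is at this point. Any pack fits. Front right bay (beside the knob).
- bay2 (a point): point: centre of a charging well's floor, 52 mm above the bench, 28 mm below the dock's top. Axes: the station's (x to its back, y to its left, z up). Well 63 mm (x) by 45 mm (y); key notch 12 mm wide, 7 mm deep in its +x end wall: a pack enters only with its rib to +x. A seated pack's origin is at this point. Any pack fits. Front left bay.
- bay3 (a point): point: centre of a charging well's floor, 52 mm above the bench, 28 mm below the dock's top. Axes: the station's (x to its back, y to its left, z up). Well 63 mm (x) by 45 mm (y); key notch 12 mm wide, 7 mm deep in its +x end wall: a pack enters only with its rib to +x. A seated pack's origin is at this point. Any pack fits. Rear right bay (beside the screen).
- bay4 (a point): point: centre of a charging well's floor, 52 mm above the bench, 28 mm below the dock's top. Axes: the station's (x to its back, y to its left, z up). Well 63 mm (x) by 45 mm (y); key notch 12 mm wide, 7 mm deep in its +x end wall: a pack enters only with its rib to +x. A seated pack's origin is at this point. Any pack fits. Rear left bay.
- screen_tab (a point): grip point in the middle of the screen's finger tab, 126 mm from the hinge line. The tab is 24 mm wide (along y), 10 mm thick and sticks out 40 mm beyond the screen's free edge (the point is 26 mm beyond the edge). Fingers pointing down can pinch it across its width and stay so while it turns between them. y is along the hinge
- screen_hinge (a point): point on the screen's hinge line, 86 mm above the bench, at the middle of its length, on the tab's plane of motion. Its axes turn with the screen; y is along the hinge
- screen (a joint): opening of the station's fold-up screen, rad: 0 = lying flat over the meter, face down; grows as its free edge (towards the robot) swings up and away from the robot; 1.57 = upright; stop at 2.6. Panel 100 x 160 x 12 mm, 0.3 kg, on a stiff hinge (0.55 N m; 4 to 7 N at the tab) that stays where left. Starts flat or a little ajar; 110 degrees is 1.92
- knob_grip (a point): point on the current knob's axis at the height to grip, 55 mm above the bench, 25 mm above the console deck and 7 mm below the knob's top. The knob is a bar grip 44 mm long, 12 mm thick, 29 mm tall on a flat skirt 48 mm across, 3 mm high, at the right front of the station. Axes turn with the knob: the bar lies along x, its 12 mm is along y
- knob (a joint): turn of the current knob in rad, clockwise from above positive, 0 to 4.2 (stops); light friction 0.04 N m. At 0 the bar lies along the station's x. It stays where it is left and drives the needle: needle = knob / 3
- needle (a joint): deflection of the ammeter's needle in rad, clockwise from above, 0 at the left end of the scale, 1.4 at the right end; The meter's face is flat, looks upward, 118 x 63 mm, 66 mm above the bench, and lies under the screen until that is raised. The needle turns under the meter's clear window, 72 mm above the bench, and cannot be touched
- marker (a joint): angle of the set marker on the meter's scale in rad, in the same measure as the needle (they line up when equal). It marks the charging current wanted, and stays fixed
- needle_tip (a point): tip of the thin black needle, 48 mm from its pivot
- marker_tip (a point): apex of the set marker, a small black triangle 9 x 9 mm on the outside of the meter's scale that points inward to the needle; 48 mm from the needle's pivot, where the needle's tip should be
- tape_roll: bystander: roll of masking tape lying flat, 96 mm across, 24 mm high; origin at the centre of its underside
- pen_pot: bystander: pot of markers, 74 mm across, 95 mm high, markers to 145 mm; origin at the centre of its underside
- multimeter: bystander: hand-held multimeter lying on its back, 150 x 78 x 34 mm; origin at the centre of its underside
Things that resemble listed ones, but are neither listed nor needed, are in the scene too. What is shaped like the pack3 but orange is not meant.

How it is judged:
By the outcome, as a careful person would: the job done as asked, in the order asked, and still so for the second after the job is handed in, with the robot touching nothing.
Of pack1, pack2, pack3, pack4 only 3 to 4 are there at a start; the rules pass over those that are not, and their reading is None.
At some moment in a run one of pack1, pack2, pack3, pack4 may be knocked a few centimetres aside while the robot is not near it.
It also fails if it takes over 210 s, if anything falls off the work surface, if the arm or the gripper's body presses on something with over 40 N, if the wrist force passes 120 N, or if a joint passes its speed limit or range.

## Robot

A 6-joint arm with a two-finger parallel gripper is mounted at the origin on the work surface. World frame = base frame: x ahead of the robot, y to its left, z up, the work surface at z = 0. Lengths are in m, angles in degrees, forces in N, time in s.
With the tool pointing down it reaches from about 0.3 to 0.875 m from the base axis. Payload 4.2 kg.
Tool frame: the origin (TCP) lies at the very end of the fingers, on their centre line; the grasp point (between the pads) lies 19 mm behind it; z points along the fingers, y is the direction in which the jaws open and shut (so a half turn about z gives the same grasp; the last joint's range is limited). The gripper opens to 85 mm and grips with 20 to 120 N. Pads are 22 mm wide; open, the fingers measure 114 mm over their backs; the gripper's body (76 mm by 85 mm) begins 54 mm behind the grasp point. The pads swing forward as they close: fully open they stand 13 mm farther back than shut.
Start: joints at [-75.688, 18.312, 89.639, -0, 72.044, -1.146], TCP at [0.153, -0.554, 0.231] pointing down, gripper open.
Joint ranges: [-177.97, 177.97], [-48.28, 115.42], [12.27, 149.76], [-77.06, 257.06], [2.81, 150.46], [-146.56, 146.56]. Speed limits (degrees/s): [147.25, 147.25, 180, 180, 180, 180].

## Interface

Orientations are given as [roll, pitch, yaw] about the fixed x, y, z axes, in that order (R = Rz(yaw) Ry(pitch) Rx(roll)).
In Python, from rig import * gives the robot as it stands. The module is installed in compiled form; this text tells all that it offers.
- The arm moves only by the tool carry_out, never from a script. Its argument "commands" is a list of rows, each a list of 7 numbers: the shift along the tool's x, y, z in m, then the turn, a rotation vector about the tool's x, y, z in degrees, then the gripper command: -1 is fully open, 1 is shut, values between are in proportion. In form: [[tx, ty, tz, ax, ay, az, jaw], ...]. A call has 1 to 20 rows; each row is the pose to reach, as a shift and turn from the pose commanded when the call began, along the tool's axes at that moment; what a row does not reach only later rows make up. A row lasts 1/10 s, in which the tool goes at most 50 mm and 8.59 degrees, less where a joint would pass 70% of its speed; a pose out of reach is approached as far as the arm can. A call with a gripper value outside its range is refused whole. The fingers move at their own pace and stop on an object; the grip force is fixed at half the most. Time passes only in rows, so rows that repeat a pose let the fingers close. It gives the time, the measured TCP pose, the force and the opening at its end, in the units of the state.
- get_state(): the state, without advancing time (a new reading comes with each control period).
- camera(name): name is "scene" or "top" or "wrist"; returns a dict with "image" (420x560x3 uint8, blue, green, red), "fx", "fy", "cx", "cy" (pixels), "k1" (the pictures are not rectified: a ray, as slopes to the right and down, at radius r is drawn at 1 + k1 r^2 times it, then the intrinsics apply), "rvec" (rotation vector, rad) and "tvec" (3), from world to camera coordinates, as OpenCV has them. Camera axes: x right, y down, z forward; pixel columns grow to the right and rows downward; lengths in m; the calibration is good to about 2 mm. A picture is of the moment at which its call begins. There is no depth.
- finish_job(): hands the job in, once; it reports no verdict.
Trained networks look in a picture, given as the dict that the camera call returned (one of the last four; its "shot" number tells which), for a name from the list of things; names that differ only in an ending like _2 or _b are one class to them, and where a whole thing is asked for, a point or a joint stands for the part that bears it (a point fixed in the world has none). Each returns a list of dicts, best first, with "score" (0 to 1); they miss things now and then, are a little off and sometimes report something else, mostly with a low value. They report only what shows in the picture. A call takes as long as a camera call. They do not tell look-alikes from the thing itself.
- masks_of(picture, name): "mask" (420x560 bool, what is visible of it) and "at" ([column, row] in pixels, amid what is visible of it).
The state is a dict: "time_s": time; "qpos": joint angles; "qd": joint speeds; "joint_torque": joint torques, N m; "eef_pos": TCP position; "tool_rot": TCP orientation; "contact_force": force on the tool from outside, world axes, zero at the start; "moment": the same for the moment, N m; "grip_width": opening from 0.0 (shut) to 1.0 (fully open).
Only numpy, scipy, OpenCV 4.12 (cv2) and the standard library are available. Lean on these libraries where they do the work, as an engineer would, in place of code of your own. Each camera call takes 0.05 s, during which the arm holds its last target.

## Working session

There is one attempt and no reset: what is moved stays moved. The work goes in short steps, Python scripts to look and compute and a tool call to move; the robot and the scene stay as the last step left them, time stands still between calls to the robot, and variables do not carry over. Pictures are saved under pics/ and viewed, and the job is handed in when it is done.

Besides the shell and the picture viewer there is one more tool, called after "Emit:" by a JSON object that holds its "api" and its "payload", one argument or row to a line. carry_out: Moves the arm, as the interface text tells. Its arguments: {"type":"object","properties":{"commands":{"type":"array"}},"required":["commands"]}

```bash
ls; mkdir -p pics; cat > h.py <<'E'
from rig import *
import numpy as np, cv2
from scipy.spatial.transform import Rotation as R
def save(p,n): cv2.imwrite('pics/%s.png'%n,p["image"])
def cam(p):
    Rm=cv2.Rodrigues(np.array(p["rvec"],float))[0]; t=np.array(p["tvec"],float).ravel(); return Rm,t
def ray(p,u,v):
    x=(u-p["cx"])/p["fx"]; y=(v-p["cy"])/p["fy"]
    rd=np.hypot(x,y); r=rd
    for _ in range(30): r=rd/(1+p["k1"]*r*r)
    s=r/rd if rd>0 else 1
    Rm,t=cam(p); d=Rm.T@np.array([x*s,y*s,1]); o=-Rm.T@t; return o,d
def onz(p,u,v,z):
    o,d=ray(p,u,v); return o+d*(z-o[2])/d[2]
def proj(p,P):
    P=np.atleast_2d(P); Rm,t=cam(p); c=P@Rm.T+t; x=c[:,0]/c[:,2]; y=c[:,1]/c[:,2]; k=1+p["k1"]*(x*x+y*y)
    return np.c_[x*k*p["fx"]+p["cx"], y*k*p["fy"]+p["cy"]]
E
python3 - <<'E'
from h import *
s=get_state(); print(s)
for n in ("scene","top","wrist"):
    p=camera(n); save(p,n+"0"); Rm,t=cam(p); print(n,{k:p[k] for k in("fx","fy","cx","cy","k1","shot")}, -Rm.T@t)
E
```

```text
pics
{'time_s': 0.0, 'qpos': array([-7.56884268e+01,  1.83504420e+01,  8.97066703e+01, -2.74230691e-04,
        7.20435713e+01, -1.14646255e+00]), 'qd': array([ 0.10032353,  0.03942361,  0.0491872 ,  0.10201836, -0.01092488,
       -0.03351893]), 'joint_torque': array([ 7.09142896e-04, -4.15515411e+01, -2.34159046e+01,  1.48428021e-04,
        8.17241234e-03, -5.04916045e-06]), 'eef_pos': array([ 0.15313204, -0.55373817,  0.23049249]), 'tool_rot': array([-1.79899331e+02, -1.75382497e-03,  1.54581190e+01]), 'contact_force': array([0.19781705, 0.29028944, 0.32206669]), 'moment': array([-0.03448128, -0.00705759,  0.00378442]), 'grip_width': 1.0003952203320905}
scene {'fx': 514.7595792790958, 'fy': 514.7595792790958, 'cx': 276.3900473677155, 'cy': 216.91121340673843, 'k1': -0.15279548157149045, 'shot': 1} [1.21033021 0.79691664 0.84254469]
top {'fx': 401.3898024756269, 'fy': 401.3898024756269, 'cx': 278.94241287427, 'cy': 209.23547145906923, 'k1': -0.10968712562153378, 'shot': 2} [ 0.50365626 -0.04328429  1.10168829]
wrist {'fx': 328.9797790040359, 'fy': 328.9797790040359, 'cx': 281.9257257282977, 'cy': 209.29995772344978, 'k1': 0.002757565273794908, 'shot': 3} [ 0.2234503  -0.53431631  0.37237781]
```

View pics/scene0.png

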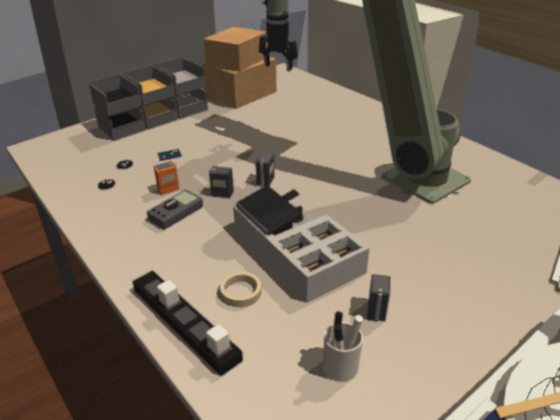

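View pics/top0.png

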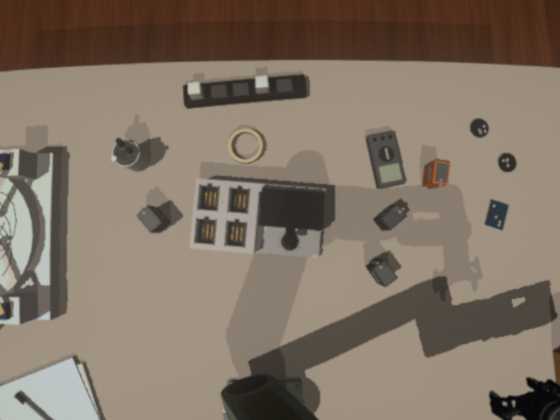

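View pics/wrist0.png

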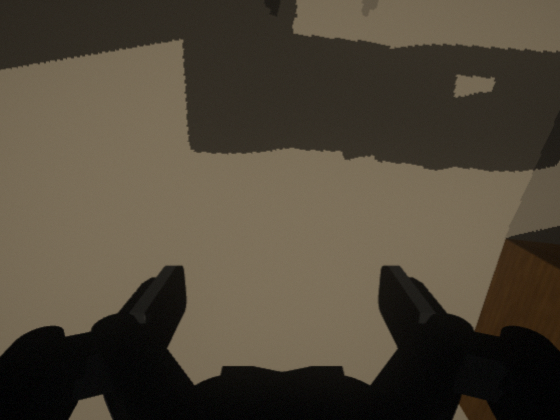

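```bash
python3 - <<'E'
from h import *
p=camera("top"); im=p["image"]
cv2.imwrite('pics/topz.png',cv2.resize(im[165:270,180:340],None,fx=5,fy=5,interpolation=cv2.INTER_CUBIC))
a=cv2.resize(im[130:300,350:470],None,fx=3.5,fy=3.5,interpolation=cv2.INTER_CUBIC)
b=cv2.resize(im[180:250,120:200],None,fx=4,fy=4,interpolation=cv2.INTER_CUBIC)
c=np.zeros((600,760,3),np.uint8); c[:a.shape[0],:a.shape[1]]=a; c[:b.shape[0],425:425+b.shape[1]]=b
cv2.imwrite('pics/packz.png',c)
q=camera("scene")
cv2.imwrite('pics/scz.png',cv2.resize(q["image"][140:310,210:410],None,fx=3.5,fy=3.5,interpolation=cv2.INTER_CUBIC))
for n in ("pack1","bay1","screen_tab","knob_grip","screen","tape_roll","pen_pot","multimeter","bay4","knob"):
  for pp in (p,q):
    for r in masks_of(pp,n)[:6]: print(n,pp["shot"],round(r["score"],2),np.round(r["at"],1),r["mask"].sum(), np.round(onz(pp,*r["at"],0.085),3))
E
```

```text
pack1 4 0.86 [388.8 220.6] 551 [ 0.532 -0.325  0.085]
pack1 4 0.65 [381.8 272.3] 568 [ 0.401 -0.304  0.085]
pack1 4 0.63 [255.  221.3] 9049 [0.534 0.017 0.085]
pack1 4 0.62 [438.1 175.4] 632 [ 0.648 -0.459  0.085]
pack1 4 0.61 [154.5 217.3] 558 [0.546 0.275 0.085]
pack1 5 0.96 [377.7 297.4] 954 [0.582 0.317 0.085]
pack1 5 0.73 [166.  179.6] 666 [ 0.697 -0.39   0.085]
pack1 5 0.66 [221.3 179.6] 689 [ 0.574 -0.286  0.085]
pack1 5 0.57 [261.8 168.3] 511 [ 0.448 -0.263  0.085]
bay1 4 0.75 [256.2 216.3] 9022 [0.546 0.014 0.085]
bay1 5 0.84 [299.1 239.3] 9000 [0.581 0.063 0.085]
screen_tab 4 0.59 [288.3 211.7] 2803 [ 0.557 -0.068  0.085]
screen_tab 5 0.58 [268.6 209.8] 1947 [ 0.562 -0.082  0.085]
knob_grip 4 0.58 [286.7 247.4] 134 [ 0.467 -0.063  0.085]
knob_grip 5 0.49 [300.3 218.7] 74 [0.525 0.    0.085]
screen 4 0.95 [290.7 207.1] 2737 [ 0.569 -0.074  0.085]
screen 5 0.55 [270.4 209.6] 1935 [ 0.558 -0.079  0.085]
tape_roll 4 0.68 [241.  134.2] 371 [0.758 0.052 0.085]
tape_roll 4 0.56 [383. 271.] 611 [ 0.404 -0.307  0.085]
tape_roll 5 0.9 [240.9 278.1] 812 [0.768 0.087 0.085]
pen_pot 4 0.69 [289.2 208.5] 2714 [ 0.565 -0.07   0.085]
pen_pot 4 0.66 [130.9 155. ] 953 [0.708 0.34  0.085]
pen_pot 5 0.93 [339.9 350.6] 2063 [0.74  0.369 0.085]
multimeter 4 0.89 [381.7 159.8] 1691 [ 0.689 -0.31   0.085]
multimeter 5 0.69 [171.7 210.8] 1241 [ 0.76  -0.239  0.085]
bay4 4 0.75 [256.2 216.3] 9022 [0.546 0.014 0.085]
bay4 5 0.84 [299.1 239.3] 9000 [0.581 0.063 0.085]
knob 4 0.66 [289.6 210.5] 2770 [ 0.56  -0.071  0.085]
knob 4 0.6 [257.1 217.7] 9026 [0.543 0.011 0.085]
```

View pics/topz.png

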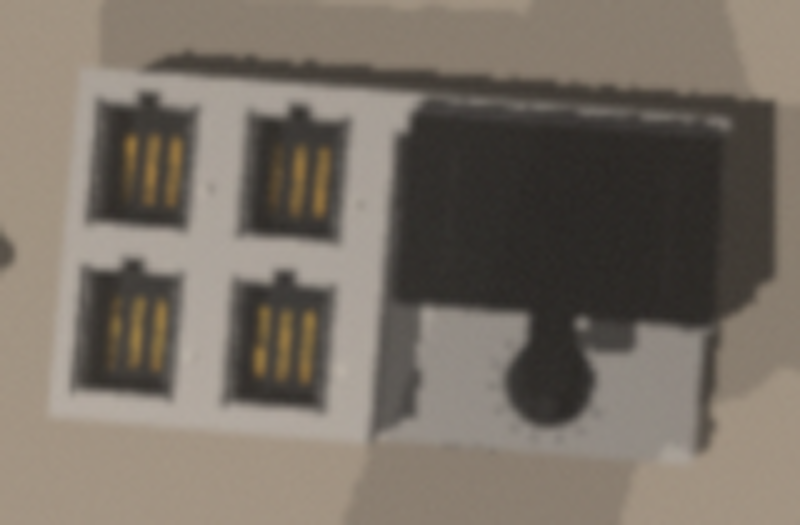

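View pics/packz.png

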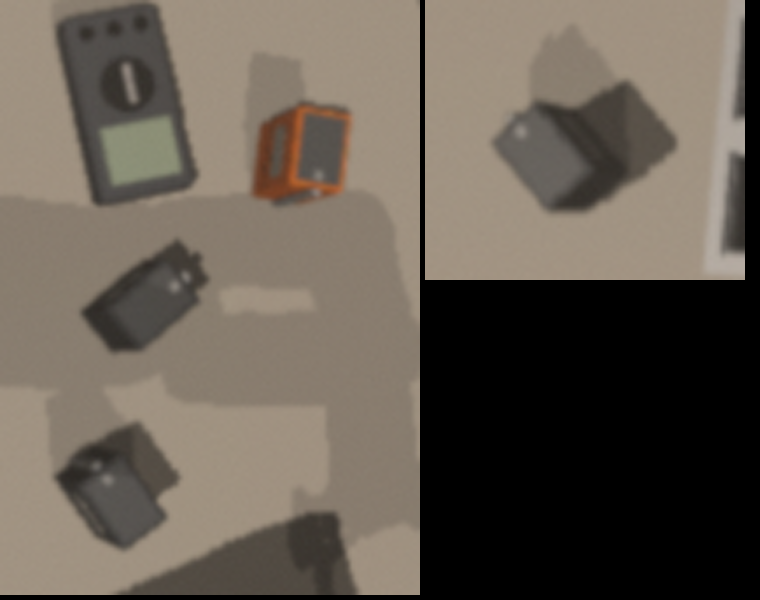

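View pics/scz.png

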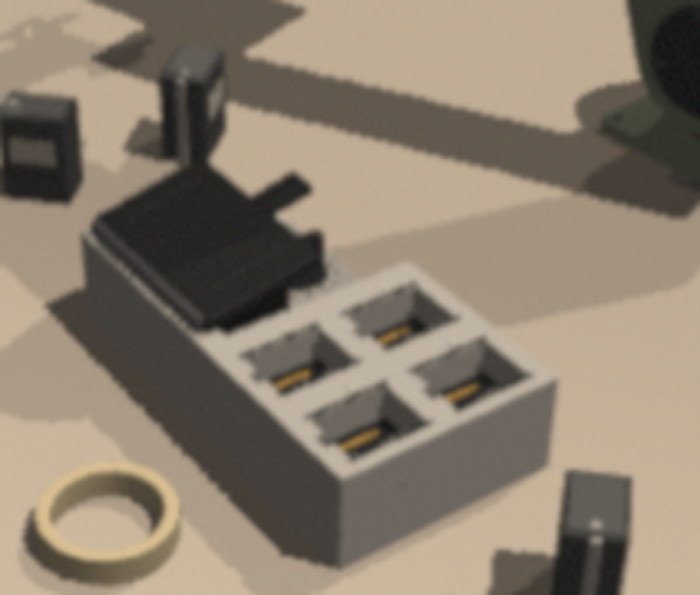

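```bash
cat >> h.py <<'E'
def rel(pos,yaw,roll=180,pitch=0):
    s=get_state(); R0=R.from_euler('xyz',s["tool_rot"],degrees=True); R1=R.from_euler('xyz',[roll,pitch,yaw],degrees=True)
    d=R0.inv().apply(np.array(pos)-s["eef_pos"]); w=(R0.inv()*R1).as_rotvec(degrees=True)
    print("at",np.round(s["eef_pos"],4),np.round(s["tool_rot"],2),"t",round(s["time_s"],2),"F",np.round(s["contact_force"],1),"M",np.round(s["moment"],2),"g",round(s["grip_width"],3)); print("row",np.round(d,4),np.round(w,2))
E
python3 -c "
from h import *
rel([0.45,-0.08,0.36],-5)"
```

```text
at [ 0.1533 -0.5542  0.2313] [179.99   0.    15.46] t 1.25 F [0.2 0.5 0.8] M [-0.06 -0.03 -0.02] g 1.002
row [ 0.4124 -0.378  -0.1287] [ 1.000e-02 -0.000e+00  2.046e+01]
```

Emit:
{"api": "carry_out", "payload": {
  "commands": [
    [0.412,-0.378,-0.129,0,0,20.46,-1],
    [0.412,-0.378,-0.129,0,0,20.46,-1],
    [0.412,-0.378,-0.129,0,0,20.46,-1],
    [0.412,-0.378,-0.129,0,0,20.46,-1],
    [0.412,-0.378,-0.129,0,0,20.46,-1],
    [0.412,-0.378,-0.129,0,0,20.46,-1],
    [0.412,-0.378,-0.129,0,0,20.46,-1],
    [0.412,-0.378,-0.129,0,0,20.46,-1],
    [0.412,-0.378,-0.129,0,0,20.46,-1],
    [0.412,-0.378,-0.129,0,0,20.46,-1],
    [0.412,-0.378,-0.129,0,0,20.46,-1],
    [0.412,-0.378,-0.129,0,0,20.46,-1],
    [0.412,-0.378,-0.129,0,0,20.46,-1],
    [0.412,-0.378,-0.129,0,0,20.46,-1],
    [0.412,-0.378,-0.129,0,0,20.46,-1]
  ]
}}

```text
time_s: 2.75
eef_pos: [0.4489, -0.0809, 0.36]
tool_rot: [180.0, 0.1, -5.1]
contact_force: [0.7, 0.1, 0.7]
grip_width: 1.002
```

```bash
python3 - <<'E'
from h import *
p=camera("wrist"); save(p,"w1"); import pickle; pickle.dump({k:p[k] for k in p},open('w1.pkl','wb'))
s=get_state(); print(s["time_s"],s["eef_pos"],s["tool_rot"])
E
```

```text
2.8 [ 0.44884238 -0.08104297  0.36002513] [ 1.79975949e+02  4.41659612e-02 -5.10041057e+00]
```

View pics/w1.png

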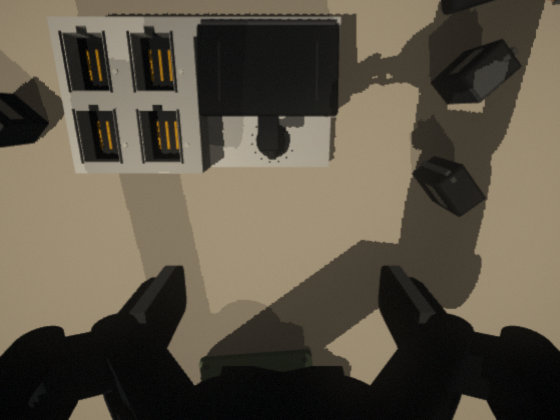

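```bash
python3 - <<'E'
from h import *; import pickle
p=pickle.load(open('w1.pkl','rb')); im=p["image"]
cv2.imwrite('pics/w1z.png',cv2.resize(im[10:180,45:205],None,fx=4.5,fy=3.5,interpolation=cv2.INTER_CUBIC))
cv2.imwrite('pics/w1y.png',cv2.resize(im[10:180,190:350],None,fx=5,fy=3.5,interpolation=cv2.INTER_CUBIC))
E
```

```text
(no output)
```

View pics/w1z.png

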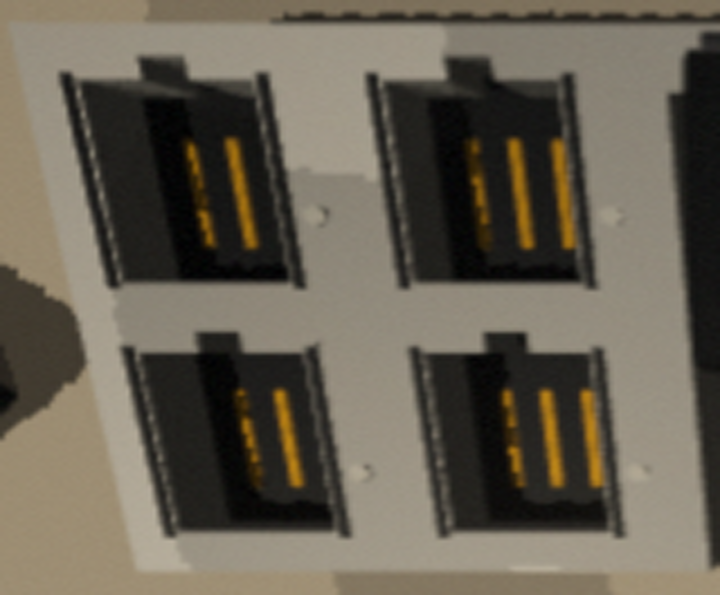

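View pics/w1y.png

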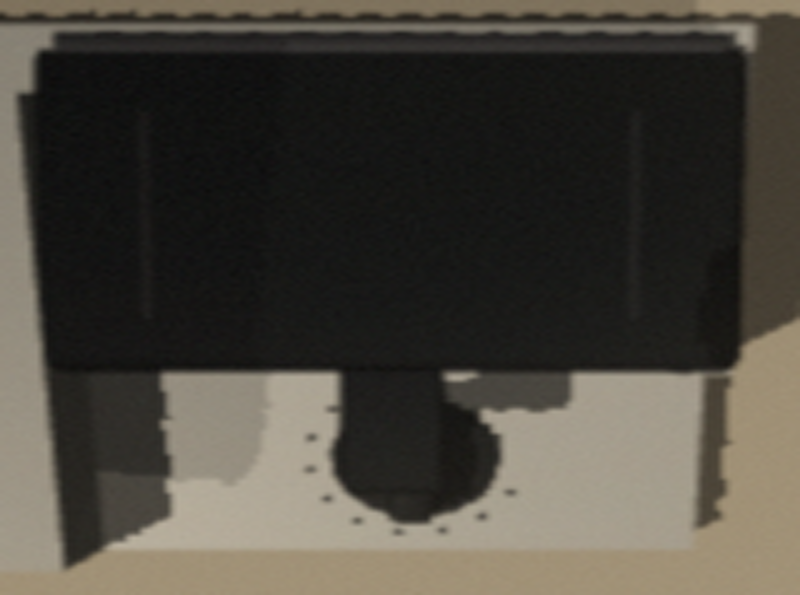

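```bash
python3 - <<'E'
from h import *; import pickle
p=pickle.load(open('w1.pkl','rb'))
f=lambda u,v:onz(p,45+(u+.5)/4.5-.5,10+(v+.5)/3.5-.5,0.08)
B={4:[(62,75),(270,75),(304,287),(112,287),(78,80),(258,80),(292,282),(121,282),(163,60)],
3:[(366,75),(573,75),(595,287),(402,287),(383,81),(563,81),(583,282),(411,282),(468,60)],
2:[(122,348),(317,348),(350,535),(168,535),(136,352),(306,352),(338,530),(174,530),(218,335)],
1:[(408,348),(604,348),(623,535),(441,535),(424,352),(595,352),(612,530),(449,530),(505,335)]}
for b in B:
  P=np.array([f(*c) for c in B[b]])[:,:2]
  print(b,"outer",P[:4].mean(0).round(4),np.linalg.norm(P[0]-P[1]).round(4),np.linalg.norm(P[1]-P[2]).round(4),"inner",P[4:8].mean(0).round(4),np.linalg.norm(P[4]-P[5]).round(4),np.linalg.norm(P[7]-P[6]).round(4),np.linalg.norm(P[5]-P[6]).round(4),np.linalg.norm(P[4]-P[7]).round(4),"yaw",np.degrees(np.arctan2(*(P[0]-P[3])[::-1])).round(2),"notch",P[8].round(4))
C=np.array([f(*c) for c in [(8,25),(137,570),(712,570)]])[:,:2]; print(C, np.linalg.norm(C[0]-C[1]))
E
```

```text
4 outer [0.5963 0.1376] 0.053 0.0656 inner [0.5964 0.1375] 0.0459 0.0457 0.0625 0.0625 yaw -4.69 notch [0.6334 0.1341]
3 outer [0.5895 0.0602] 0.0528 0.0656 inner [0.5894 0.06  ] 0.046 0.0461 0.0622 0.0622 yaw -4.55 notch [0.6266 0.0568]
2 outer [0.511  0.1454] 0.053 0.0655 inner [0.5113 0.1456] 0.0462 0.0466 0.0624 0.0623 yaw -4.22 notch [0.548 0.142]
1 outer [0.5042 0.0679] 0.0533 0.0656 inner [0.5044 0.0676] 0.0466 0.0464 0.0624 0.0624 yaw -4.25 notch [0.5411 0.0645]
[[0.64670107 0.17028111]
 [0.46877075 0.18614728]
 [0.45413263 0.02164258]] 0.17863632145300254
```

```bash
python3 - <<'E'
from h import *; import pickle
p=pickle.load(open('w1.pkl','rb'))
q=camera("scene"); t=camera("top")
pickle.dump(q,open('s1.pkl','wb'));pickle.dump(t,open('t1.pkl','wb'))
cv2.imwrite('pics/scz2.png',cv2.resize(q["image"][170:250,225:325],None,fx=7,fy=7,interpolation=cv2.INTER_CUBIC))
f=lambda u,v:(190+(u+.5)/5-.5,10+(v+.5)/3.5-.5)
yaw=np.radians(-5.15); S=np.array([[np.cos(yaw),-np.sin(yaw)],[np.sin(yaw),np.cos(yaw)]]); o=np.array([.5504,.1027])
for c in [(390,40),(390,50),(390,370),(390,490),(340,420),(442,420)]:
  for z in (.086,.092,.11): print(c,z,((onz(p,*f(*c),z)[:2]-o)@S).round(4),end=' ')
  print()
E
```

```text
(390, 40) 0.086 [ 0.0846 -0.1755] (390, 40) 0.092 [ 0.0832 -0.1757] (390, 40) 0.11 [ 0.0791 -0.1764] 
(390, 50) 0.086 [ 0.0818 -0.1755] (390, 50) 0.092 [ 0.0804 -0.1757] (390, 50) 0.11 [ 0.0764 -0.1764] 
(390, 370) 0.086 [-0.0173 -0.1743] (390, 370) 0.092 [-0.0172 -0.1745] (390, 370) 0.11 [-0.017  -0.1753] 
(390, 490) 0.086 [-0.0585 -0.1738] (390, 490) 0.092 [-0.0579 -0.1741] (390, 490) 0.11 [-0.0558 -0.1748] 
(340, 420) 0.086 [-0.0342 -0.1618] (340, 420) 0.092 [-0.0339 -0.1622] (340, 420) 0.11 [-0.0329 -0.1635] 
(442, 420) 0.086 [-0.0342 -0.1869] (442, 420) 0.092 [-0.0339 -0.187 ] (442, 420) 0.11 [-0.0329 -0.1872]
```

View pics/scz2.png

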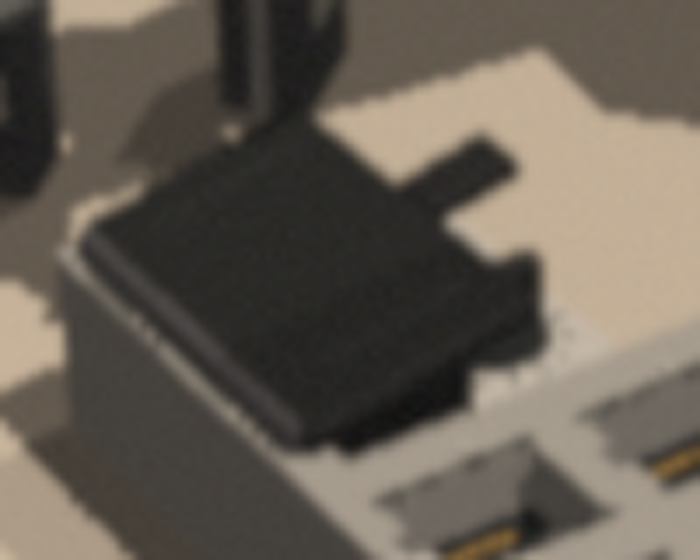

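```bash
python3 - <<'E'
from h import *; import pickle
p=pickle.load(open('w1.pkl','rb'));q=pickle.load(open('s1.pkl','rb'))
g=lambda u,v:(225+(u+.5)/7-.5,170+(v+.5)/7-.5)
f=lambda u,v:(190+(u+.5)/5-.5,10+(v+.5)/3.5-.5)
yaw=np.radians(-5.15); S=np.array([[np.cos(yaw),-np.sin(yaw)],[np.sin(yaw),np.cos(yaw)]]); o=np.array([.5504,.1027])
for a,b in [((500,148),(390,490)),((520,165),(338,490)),((482,132),(442,490)),((540,255),(48,370)),((305,118),(740,370))]:
  o1,d1=ray(q,*g(*a)); o2,d2=ray(p,*f(*b)); d1/=np.linalg.norm(d1);d2/=np.linalg.norm(d2)
  k=np.linalg.lstsq(np.c_[d1,-d2],o2-o1,rcond=None)[0]; A=o1+d1*k[0];Bq=o2+d2*k[1]; m=(A+Bq)/2
  print(m.round(4),np.linalg.norm(A-Bq).round(4),((m[:2]-o)@S).round(4))
E
```

```text
[ 0.4808 -0.0675  0.1171] 0.0023 [-0.054  -0.1757]
[ 0.4816 -0.0553  0.116 ] 0.0019 [-0.0543 -0.1635]
[ 0.4797 -0.0794  0.1179] 0.0021 [-0.054  -0.1877]
[0.5243 0.0041 0.1253] 0.0006 [-0.0171 -0.1005]
[ 0.5102 -0.1514  0.1014] 0.0004 [-0.0172 -0.2567]
```

```bash
cat >> h.py <<'E'
YAW=-5.15; _y=np.radians(YAW); S=np.array([[np.cos(_y),-np.sin(_y)],[np.sin(_y),np.cos(_y)]]); O=np.array([.5504,.1027])
def st(x,y,z): return np.r_[O+S@np.array([x,y]),z]
E
python3 - <<'E'
from h import *
rel(st(-.041,-.1755,.16),YAW); rel(st(-.041,-.1755,.091),YAW)
E
```

```text
at [ 0.449  -0.081   0.3601] [ 1.7998e+02  2.0000e-02 -5.1200e+00] t 2.9 F [-0.  -0.9 -0.5] M [0. 0. 0.] g 0.997
row [ 0.0436 -0.0166  0.2001] [0.02 0.02 0.03]
at [ 0.449  -0.081   0.3601] [ 1.7998e+02  2.0000e-02 -5.1200e+00] t 2.9 F [-0.  -0.9 -0.5] M [0. 0. 0.] g 0.997
row [ 0.0436 -0.0167  0.2691] [0.02 0.02 0.03]
```

Emit:
{"api": "carry_out", "payload": {
  "commands": [
    [0.0436,-0.0166,0.05,0,0,0,-1],
    [0.0436,-0.0166,0.1,0,0,0,-1],
    [0.0436,-0.0166,0.15,0,0,0,-0.4],
    [0.0436,-0.0166,0.18,0,0,0,-0.4],
    [0.0436,-0.0166,0.2,0,0,0,-0.4],
    [0.0436,-0.0166,0.2,0,0,0,-0.4],
    [0.0436,-0.0166,0.2,0,0,0,-0.4]
  ]
}}

```text
time_s: 3.6
eef_pos: [0.4949, -0.068, 0.161]
tool_rot: [180.0, -0.0, -5.1]
contact_force: [0.3, -0.3, -0.1]
grip_width: 0.7
```

```bash
python3 - <<'E'
from h import *
p=camera("wrist"); save(p,"w2"); q=camera("scene")
cv2.imwrite('pics/s2.png',cv2.resize(q["image"][100:300,190:390],None,fx=3,fy=3))
rel(st(-.041,-.1755,.091),YAW)
E
```

```text
at [ 0.4957 -0.0679  0.1622] [179.98  -0.22  -5.04] t 3.7 F [0.1 0.2 0.8] M [-0.02 -0.05  0.01] g 0.703
row [-0.0021  0.0006  0.0712] [ 0.02 -0.22  0.11]
```

View pics/w2.png

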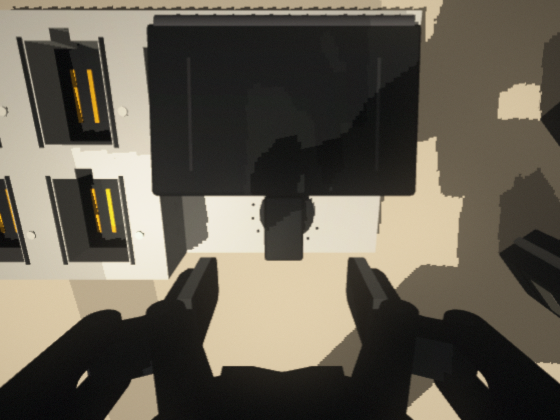

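View pics/s2.png

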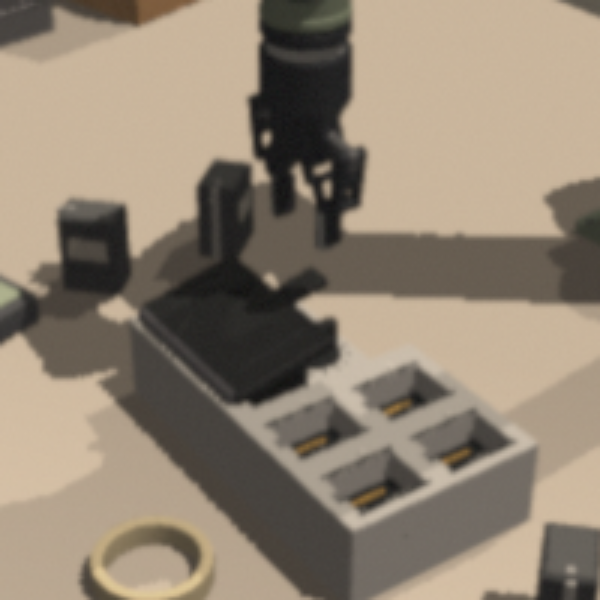

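Emit:
{"api": "carry_out", "payload": {
  "commands": [
    [0,0,0.03,0,0,0,-0.4],
    [0,0,0.05,0,0,0,-0.4],
    [0,0,0.069,0,0,0,-0.4],
    [0,0,0.069,0,0,0,-0.4],
    [0,0,0.069,0,0,0,1],
    [0,0,0.069,0,0,0,1],
    [0,0,0.069,0,0,0,1],
    [0,0,0.069,0,0,0,1],
    [0,0,0.069,0,0,0,1],
    [0,0,0.069,0,0,0,1],
    [0,0,0.069,0,0,0,1]
  ]
}}

```text
time_s: 4.8
eef_pos: [0.4955, -0.0689, 0.093]
tool_rot: [179.8, -0.2, -4.9]
contact_force: [-1.7, -5.3, 3.1]
grip_width: 0.266
```

```bash
python3 - <<'E'
from h import *
p=camera("wrist"); save(p,"w3"); 
s=get_state(); print(s)
# arc, relative (tool x=station x, tool z=-z)
t0=.19
for th in np.linspace(.19,1.92,19)[1:]: print([round(.126*(np.cos(t0)-np.cos(th)),4),0,round(-.126*(np.sin(th)-np.sin(t0)),4)])
E
```

```text
{'time_s': 4.85, 'qpos': array([ -9.13840735,  19.32816048, 110.69554668,  -0.19304691,
        49.76802852,  85.93353909]), 'qd': array([-0.09401564, -0.08131918, -0.04551907,  0.0734416 ,  0.06306563,
        0.00510381]), 'joint_torque': array([ 2.78225675e+00, -3.59899163e+01, -1.75048023e+01,  1.22384224e+00,
       -1.27316848e-02, -5.24896779e-03]), 'eef_pos': array([ 0.49550237, -0.06888876,  0.09297616]), 'tool_rot': array([179.83778279,  -0.19709627,  -4.94724934]), 'contact_force': array([-1.33784447, -5.76282547,  3.24369986]), 'moment': array([-0.74321844,  0.10460713,  0.0023989 ]), 'grip_width': 0.26400505828221116}
[np.float64(0.0029), 0, np.float64(-0.0118)]
[np.float64(0.0068), 0, np.float64(-0.0232)]
[np.float64(0.0119), 0, np.float64(-0.0342)]
[np.float64(0.018), 0, np.float64(-0.0447)]
[np.float64(0.025), 0, np.float64(-0.0545)]
[np.float64(0.033), 0, np.float64(-0.0636)]
[np.float64(0.0418), 0, np.float64(-0.0719)]
[np.float64(0.0514), 0, np.float64(-0.0793)]
[np.float64(0.0616), 0, np.float64(-0.0858)]
[np.float64(0.0724), 0, np.float64(-0.0913)]
[np.float64(0.0837), 0, np.float64(-0.0957)]
[np.float64(0.0953), 0, np.float64(-0.099)]
[np.float64(0.1072), 0, np.float64(-0.1011)]
[np.float64(0.1193), 0, np.float64(-0.1021)]
[np.float64(0.1314), 0, np.float64(-0.102)]
[np.float64(0.1434), 0, np.float64(-0.1007)]
[np.float64(0.1553), 0, np.float64(-0.0982)]
[np.float64(0.1668), 0, np.float64(-0.0946)]
```

View pics/w3.png

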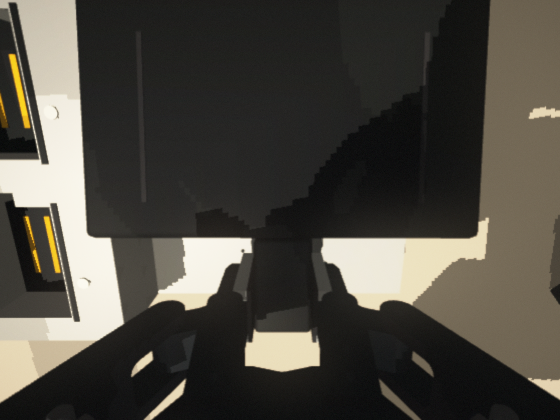

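Emit:
{"api": "carry_out", "payload": {
  "commands": [
    [0.003,0,-0.012,0,0,0,1],
    [0.007,0,-0.023,0,0,0,1],
    [0.012,0,-0.034,0,0,0,1],
    [0.018,0,-0.045,0,0,0,1],
    [0.025,0,-0.0545,0,0,0,1],
    [0.033,0,-0.0635,0,0,0,1],
    [0.042,0,-0.072,0,0,0,1],
    [0.0515,0,-0.0795,0,0,0,1],
    [0.0515,0,-0.0795,0,0,0,1]
  ]
}}

```text
time_s: 5.75
eef_pos: [0.5445, -0.0732, 0.1697]
tool_rot: [179.8, 0.3, -4.9]
contact_force: [0.6, -4.7, -7.7]
grip_width: 0.268
```

```bash
python3 - <<'E'
from h import *
p=camera("wrist"); save(p,"w4"); q=camera("scene")
cv2.imwrite('pics/s4.png',cv2.resize(q["image"][100:300,190:390],None,fx=3,fy=3))
rel(st(-.041,-.1755,.091),YAW)
E
```

```text
at [ 0.5446 -0.0733  0.1698] [179.83   0.19  -4.96] t 5.85 F [-0.2 -5.7 -9. ] M [-0.74  0.35 -0.  ] g 0.267
row [-0.0508 -0.0007  0.0789] [0.17 0.19 0.19]
```

View pics/s4.png

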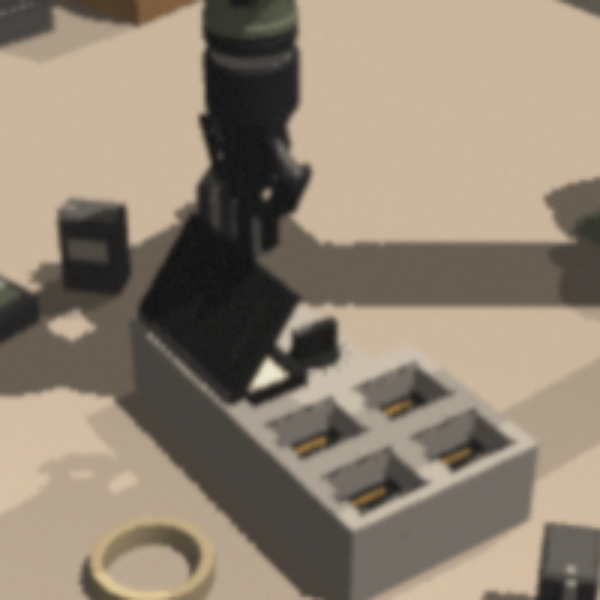

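Emit:
{"api": "carry_out", "payload": {
  "commands": [
    [0.01,0,-0.0065,0,0,0,1],
    [0.021,0,-0.012,0,0,0,1],
    [0.032,0,-0.0165,0,0,0,1],
    [0.044,0,-0.0195,0,0,0,1],
    [0.056,0,-0.022,0,0,0,1],
    [0.068,0,-0.023,0,0,0,1],
    [0.08,0,-0.0225,0,0,0,1],
    [0.092,0,-0.021,0,0,0,1],
    [0.104,0,-0.0185,0,0,0,1],
    [0.1155,0,-0.015,0,0,0,1],
    [0.1155,0,-0.015,0,0,0,1],
    [0.1155,0,-0.015,0,0,0,1]
  ]
}}

```text
time_s: 7.05
eef_pos: [0.6604, -0.0836, 0.1857]
tool_rot: [179.8, 0.0, -5.0]
contact_force: [-0.4, -6.0, -3.8]
grip_width: 0.249
```

```bash
python3 - <<'E'
from h import *
p=camera("wrist"); save(p,"w5"); q=camera("scene")
cv2.imwrite('pics/s5.png',cv2.resize(q["image"][100:300,190:390],None,fx=3,fy=3))
rel(st(.126,-.1755,.1854),YAW)
E
```

```text
at [ 0.6604 -0.0835  0.1858] [ 1.7983e+02  1.0000e-02 -5.0100e+00] t 7.15 F [-0.2 -6.2 -4.3] M [-0.78  0.24  0.04] g 0.244
row [-0.0003 -0.0001  0.0004] [0.17 0.01 0.14]
```

View pics/s5.png

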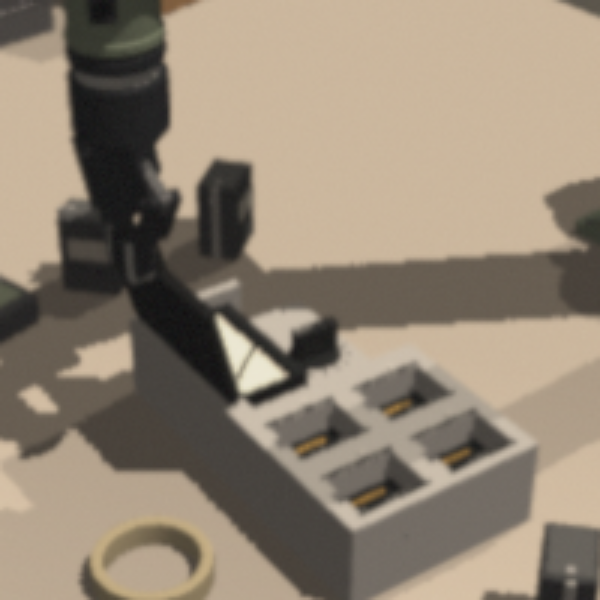

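View pics/w5.png

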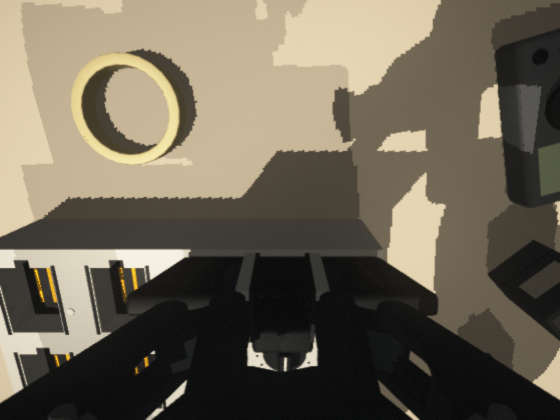

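Emit:
{"api": "carry_out", "payload": {
  "commands": [
    [0,0,0,0,0,0,-0.2],
    [0,0,0,0,0,0,-0.4],
    [0,0,0,0,0,0,-0.4],
    [0,0,-0.03,0,0,0,-0.4],
    [0,0,-0.08,0,0,0,-0.4],
    [0,0,-0.13,0,0,0,-0.4],
    [-0.04,0.02,-0.165,0,0,0,-1],
    [-0.09,0.03,-0.165,0,0,0,-1],
    [-0.14,0.05,-0.165,0,0,0,-1],
    [-0.19,0.07,-0.165,0,0,0,-1],
    [-0.23,0.09,-0.165,0,0,0,-1],
    [-0.23,0.09,-0.165,0,0,0,-1],
    [-0.23,0.09,-0.165,0,0,0,-1],
    [-0.23,0.09,-0.165,0,0,0,-1]
  ]
}}

```text
time_s: 8.55
eef_pos: [0.425, -0.1513, 0.3512]
tool_rot: [-180.0, -0.1, -5.0]
contact_force: [0.8, -0.3, -0.5]
grip_width: 1.0
```

```bash
python3 - <<'E'
from h import *; import pickle
p=camera("wrist"); save(p,"w6"); pickle.dump(p,open('w6.pkl','wb')); 
rel(st(.126,-.1755,.1854),YAW)
for r in masks_of(p,"pack1"): print(r["score"],r["at"],r["mask"].sum())
E
```

```text
at [ 0.4253 -0.1512  0.3509] [-1.7998e+02 -6.0000e-02 -4.9500e+00] t 8.6 F [-0.1 -0.7 -0.2] M [ 0.01 -0.02  0.02] g 0.999
row [ 0.2279 -0.0878  0.1657] [-0.02 -0.06  0.2 ]
0.9 [425.3, 57.5] 3171
0.72 [399.5, 177.9] 2392
0.54 [198.1, 7.4] 1844
```

View pics/w6.png

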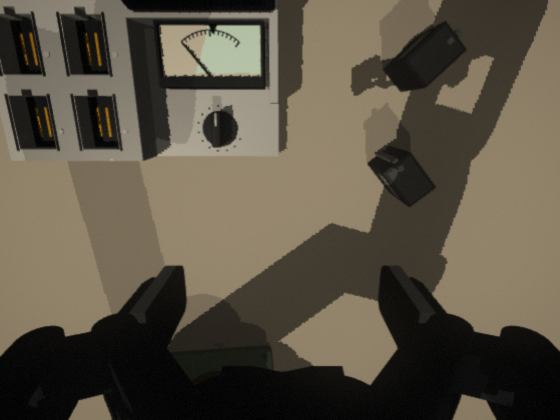

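```bash
python3 - <<'E'
from h import *; import pickle
p=pickle.load(open('w6.pkl','rb')); im=p["image"]
a=cv2.resize(im[10:100,375:475],None,fx=6,fy=6,interpolation=cv2.INTER_CUBIC)
b=cv2.resize(im[135:215,360:445],None,fx=7,fy=7,interpolation=cv2.INTER_CUBIC)
g=lambda x:np.clip(255*(x/255.)**.5,0,255).astype(np.uint8)
cv2.imwrite('pics/w6a.png',g(a)); cv2.imwrite('pics/w6b.png',g(b))
E
```

```text
(no output)
```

View pics/w6a.png

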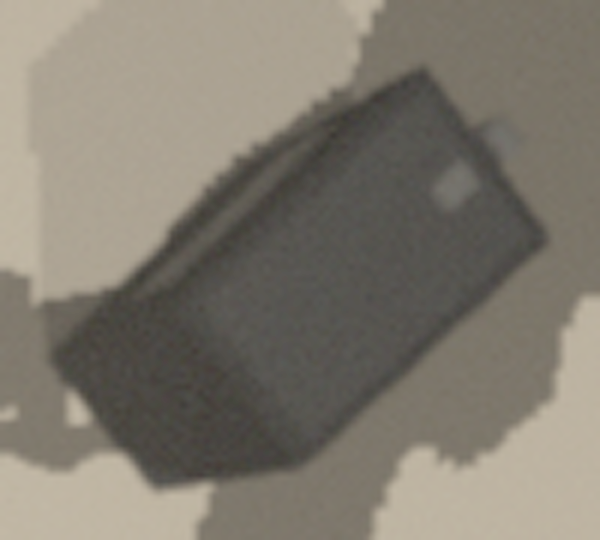

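View pics/w6b.png

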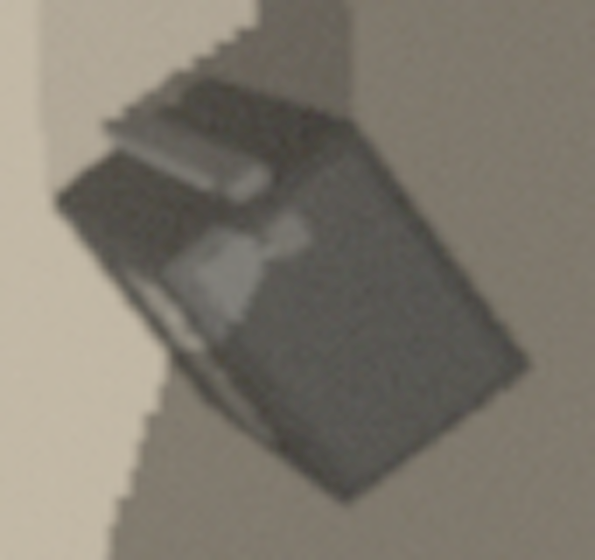

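```bash
cat >> h.py <<'E'
def packfit(P):  # P: rib-left? 4 corners: two rib-end, two other end in ring order, top z=.085
    P=np.array(P)[:,:2]; c=P.mean(0); v=(P[0]+P[1]-P[2]-P[3]); w=(P[0]-P[1]+P[3]-P[2])
    print("c",c.round(4),"yaw",np.degrees(np.arctan2(v[1],v[0])).round(2),"crossyaw",np.degrees(np.arctan2(w[1],w[0])).round(2),"L",(np.linalg.norm(v)/2).round(4),"W",(np.linalg.norm(w)/2).round(4)); return c
E
python3 - <<'E'
from h import *; import pickle
p=pickle.load(open('w6.pkl','rb'))
fa=lambda u,v:onz(p,375+(u+.5)/6-.5,10+(v+.5)/6-.5,.085)
fb=lambda u,v:onz(p,360+(u+.5)/7-.5,135+(v+.5)/7-.5,.085)
packfit([fa(425,68),fa(547,240),fa(298,467),fa(178,287)])
packfit([fb(165,272),fb(348,125),fb(527,367),fb(345,503)])
E
```

```text
c [ 0.5441 -0.3353] yaw -52.28 crossyaw 36.4 L 0.0567 W 0.0406
c [ 0.4007 -0.3097] yaw 35.56 crossyaw 125.77 L 0.057 W 0.0396
```

```bash
python3 - <<'E'
from h import *
rel([.4007,-.3097,.15],35.6)
E
```

```text
at [ 0.4253 -0.1512  0.3506] [-1.7998e+02 -1.0000e-02 -4.9400e+00] t 8.65 F [ 0.8  0.7 -0.6] M [ 0.06 -0.02  0.03] g 1.001
row [-0.0109  0.1601  0.2005] [-1.000e-02 -2.000e-02 -4.054e+01]
```

Emit:
{"api": "carry_out", "payload": {
  "commands": [
    [-0.0109,0.1601,0.2005,0,0,-40.54,-0.7],
    [-0.0109,0.1601,0.2005,0,0,-40.54,-0.7],
    [-0.0109,0.1601,0.2005,0,0,-40.54,-0.7],
    [-0.0109,0.1601,0.2005,0,0,-40.54,-0.7],
    [-0.0109,0.1601,0.2005,0,0,-40.54,-0.7],
    [-0.0109,0.1601,0.2005,0,0,-40.54,-0.7],
    [-0.0109,0.1601,0.2005,0,0,-40.54,-0.7],
    [-0.0109,0.1601,0.2005,0,0,-40.54,-0.7],
    [-0.0109,0.1601,0.2005,0,0,-40.54,-0.7]
  ]
}}

```text
time_s: 9.55
eef_pos: [0.4005, -0.3097, 0.1519]
tool_rot: [179.8, -0.1, 35.6]
contact_force: [0.8, -0.0, -0.0]
grip_width: 0.848
```

```bash
python3 - <<'E'
from h import *
p=camera("wrist"); save(p,"w7"); rel([.4007,-.3097,.042],35.6)
P=lambda l,y,w=0.: np.array([.4007,-.3097,.085])
E
```

```text
at [ 0.4003 -0.3097  0.1519] [ 1.7982e+02 -6.0000e-02  3.5600e+01] t 9.6 F [-0.2 -1.   0. ] M [0.   0.   0.04] g 0.85
row [ 2.000e-04 -1.000e-04  1.099e-01] [ 0.18 -0.06  0.  ]
```

View pics/w7.png

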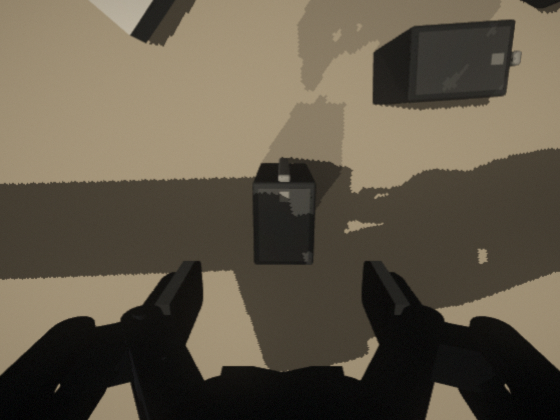

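```bash
python3 - <<'E'
from h import *
p=camera("wrist")
a=cv2.resize(p["image"][150:280,230:340],None,fx=4.6,fy=4.6,interpolation=cv2.INTER_CUBIC)
cv2.imwrite('pics/w7z.png',np.clip(255*(a/255.)**.5,0,255).astype(np.uint8))
packfit([onz(p,u,v,.085) for u,v in [(253.5,183),(314.5,183),(313.5,264),(253,264)]])
E
```

```text
c [ 0.4006 -0.3107] yaw 35.16 crossyaw 125.51 L 0.0575 W 0.0408
```

View pics/w7z.png

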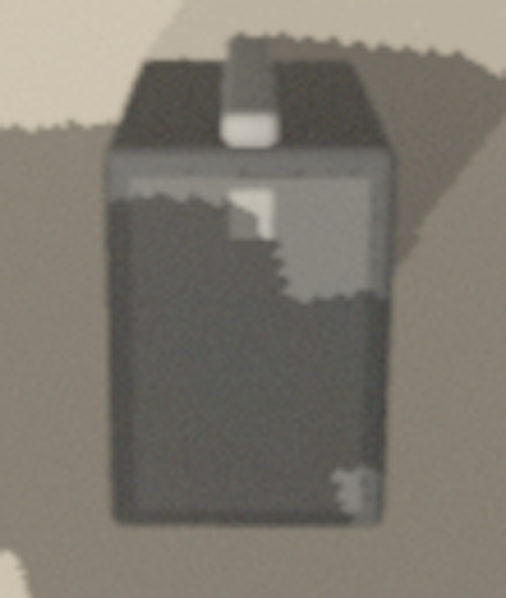

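Emit:
{"api": "carry_out", "payload": {
  "commands": [
    [0,0.0005,0.04,0,0,0,-0.7],
    [0,0.0005,0.08,0,0,0,-0.7],
    [0,0.0005,0.108,0,0,0,-0.7],
    [0,0.0005,0.108,0,0,0,-0.7],
    [0,0.0005,0.108,0,0,0,1],
    [0,0.0005,0.108,0,0,0,1],
    [0,0.0005,0.108,0,0,0,1],
    [0,0.0005,0.108,0,0,0,1],
    [0,0.0005,0.108,0,0,0,1],
    [0,0.0005,0.108,0,0,0,1]
  ]
}}

```text
time_s: 10.65
eef_pos: [0.4008, -0.3114, 0.0445]
tool_rot: [179.7, -0.1, 35.5]
contact_force: [-0.3, 0.9, 6.9]
grip_width: 0.48
```

```bash
python3 - <<'E'
from h import *
rel([.4007,-.3107,.20],35.6)
E
```

```text
at [ 0.4008 -0.3114  0.0445] [ 1.7974e+02 -9.0000e-02  3.5530e+01] t 10.65 F [-0.3  0.9  6.9] M [ 0.22  0.02 -0.07] g 0.48
row [ 6.000e-04  1.000e-04 -1.555e-01] [ 0.26 -0.09 -0.07]
```

```bash
python3 - <<'E'
from h import *
print(st(-.0427,-.0389,0),st(-.0427,.0389,0),st(.0427,.0389,0),st(.0427,-.0389,0))
rel([.4007,-.3107,.21],35.6)
rel(st(-.0427,-.0389,.21),YAW)
E
```

```text
[0.50438058 0.06778994 0.        ] [0.51136417 0.14527587 0.        ] [0.59641942 0.13761006 0.        ] [0.58943583 0.06012413 0.        ]
at [ 0.4008 -0.3114  0.0445] [ 1.7974e+02 -9.0000e-02  3.5530e+01] t 10.65 F [-0.3  0.9  6.9] M [ 0.22  0.02 -0.07] g 0.48
row [ 6.000e-04  1.000e-04 -1.655e-01] [ 0.26 -0.09 -0.07]
at [ 0.4008 -0.3114  0.0445] [ 1.7974e+02 -9.0000e-02  3.5530e+01] t 10.65 F [-0.3  0.9  6.9] M [ 0.22  0.02 -0.07] g 0.48
row [ 0.3049 -0.2476 -0.1661] [ 0.22 -0.17 40.68]
```

Emit:
{"api": "carry_out", "payload": {
  "commands": [
    [0,0,-0.04,0,0,0,1],
    [0,0,-0.08,0,0,0,1],
    [0,0,-0.12,0,0,0,1],
    [0,0,-0.165,0,0,0,1],
    [0.305,-0.2476,-0.166,0,0,40.68,1],
    [0.305,-0.2476,-0.166,0,0,40.68,1],
    [0.305,-0.2476,-0.166,0,0,40.68,1],
    [0.305,-0.2476,-0.166,0,0,40.68,1],
    [0.305,-0.2476,-0.166,0,0,40.68,1],
    [0.305,-0.2476,-0.166,0,0,40.68,1],
    [0.305,-0.2476,-0.166,0,0,40.68,1],
    [0.305,-0.2476,-0.166,0,0,40.68,1],
    [0.305,-0.2476,-0.166,0,0,40.68,1],
    [0.305,-0.2476,-0.166,0,0,40.68,1],
    [0.305,-0.2476,-0.166,0,0,40.68,1],
    [0.305,-0.2476,-0.166,0,0,40.68,1]
  ]
}}

```text
time_s: 12.25
eef_pos: [0.5031, 0.0674, 0.2083]
tool_rot: [180.0, 0.0, -5.2]
contact_force: [-0.2, -0.6, -2.6]
grip_width: 0.485
```

```bash
python3 - <<'E'
from h import *
p=camera("wrist"); save(p,"w8"); q=camera("scene"); save(q,"s8")
rel(st(-.0427,-.0389,.16),YAW)
E
```

```text
at [0.5033 0.0672 0.2084] [179.98   0.    -5.24] t 12.35 F [-0.4 -0.3 -1.8] M [-0.04 -0.02  0.06] g 0.486
row [ 0.0011 -0.0007  0.0484] [ 0.02  0.   -0.09]
```

View pics/w8.png

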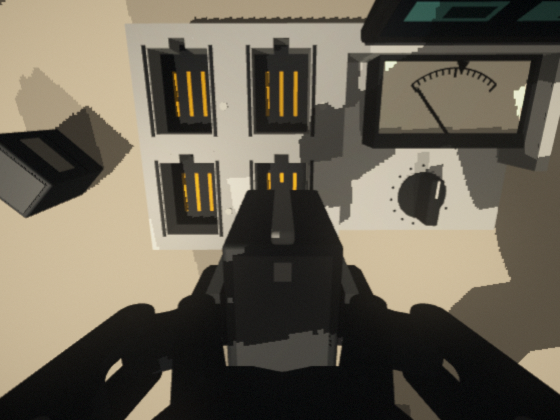

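View pics/s8.png

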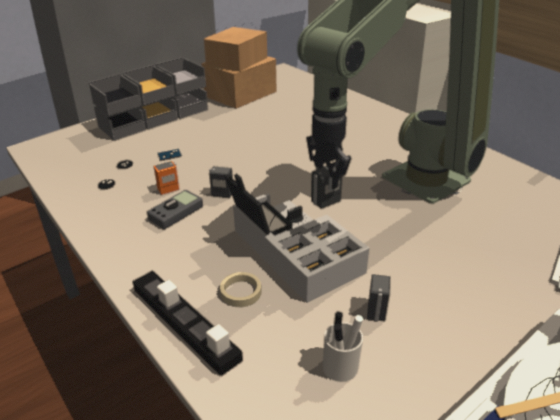

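```bash
python3 - <<'E'
from h import *; import pickle
p=camera("wrist"); pickle.dump(p,open('w8.pkl','wb'))
a=cv2.resize(p["image"][140:270,210:350],None,fx=5.5,fy=4.5,interpolation=cv2.INTER_CUBIC)
cv2.imwrite('pics/w8z.png',np.clip(255*(a/255.)**.5,0,255).astype(np.uint8))
E
```

```text
(no output)
```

View pics/w8z.png

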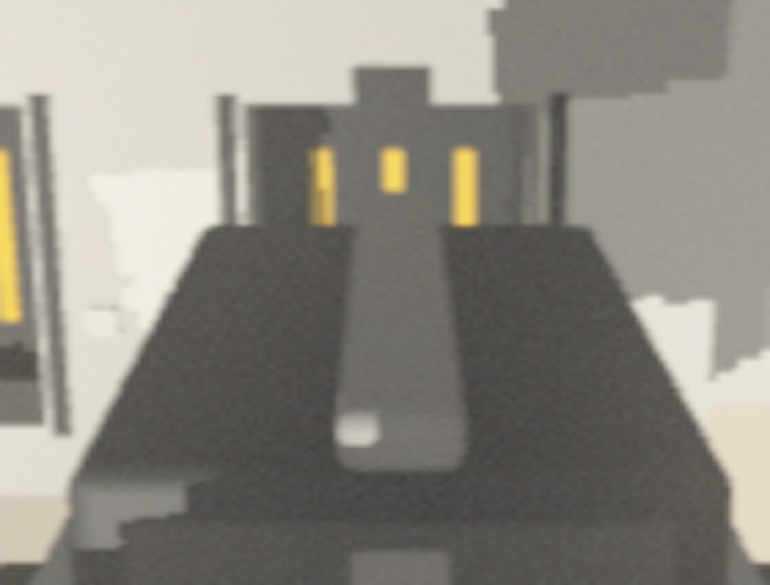

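```bash
cat >> h.py <<'E'
def loc(P): return (np.atleast_2d(P)[:,:2]-O)@S
E
python3 - <<'E'
from h import *; import pickle
p=pickle.load(open('w8.pkl','rb'))
f=lambda u,v,z:onz(p,210+(u+.5)/5.5-.5,140+(v+.5)/4.5-.5,z)
zb=get_state()["eef_pos"][2]-.0445+.002
print("tcp",loc(get_state()["eef_pos"]).round(4))
for n,c in dict(fl=(208,228),fr=(590,228),ribl=(355,228),ribr=(443,228)).items(): print(n,loc(f(*c,zb)).round(4))
for n,c in dict(nl=(355,68),nr=(432,68),wl=(235,105),wr=(547,105),wli=(249,105),wri=(537,105)).items(): print(n,loc(f(*c,.08)).round(4))
E
```

```text
tcp [[-0.0437 -0.0395]]
fl [[-0.0146 -0.0196]]
fr [[-0.0147 -0.0595]]
ribl [[-0.0146 -0.0349]]
ribr [[-0.0146 -0.0441]]
nl [[-0.0052 -0.0331]]
nr [[-0.0052 -0.0445]]
wl [[-0.0119 -0.0151]]
wr [[-0.012  -0.0617]]
wli [[-0.0119 -0.0172]]
wri [[-0.012  -0.0602]]
```

Emit:
{"api": "carry_out", "payload": {
  "commands": [
    [0.0007,-0.0007,0.03,0,0,0,1],
    [0.0007,-0.0007,0.06,0,0,0,1],
    [0.0007,-0.0007,0.075,0,0,0,1],
    [0.0007,-0.0007,0.08,0,0,0,1],
    [0.0007,-0.0007,0.084,0,0,0,1],
    [0.0007,-0.0007,0.087,0,0,0,1],
    [0.0007,-0.0007,0.09,0,0,0,1],
    [0.0007,-0.0007,0.09,0,0,0,1]
  ]
}}

```text
time_s: 13.2
eef_pos: [0.5045, 0.0689, 0.1185]
tool_rot: [-180.0, -0.0, -5.1]
contact_force: [0.4, -0.1, -3.5]
grip_width: 0.489
```

```bash
python3 - <<'E'
from h import *
p=camera("wrist"); save(p,"w9")
rel(st(-.0427,-.0389,.0965),YAW)
E
```

```text
at [0.5046 0.0689 0.1186] [ 1.80e+02 -3.00e-02 -5.14e+00] t 13.25 F [ 0.6  0.  -2.9] M [-0.04 -0.01 -0.  ] g 0.486
row [-0.0001  0.0011  0.0221] [ 0.   -0.03  0.01]
```

View pics/w9.png

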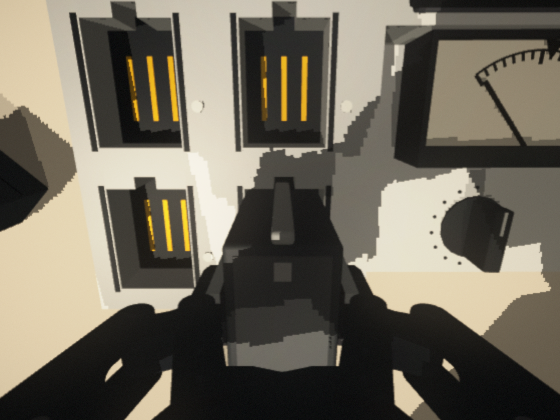

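Emit:
{"api": "carry_out", "payload": {
  "commands": [
    [0,0.0008,0.0,0,0,0,1],
    [0,0.0008,0.004,0,0,0,1],
    [0,0.0008,0.008,0,0,0,1],
    [0,0.0008,0.012,0,0,0,1],
    [0,0.0008,0.012,0,0,0,1]
  ]
}}

```text
time_s: 13.75
eef_pos: [0.5037, 0.0681, 0.1055]
tool_rot: [180.0, 0.1, -5.1]
contact_force: [-0.7, 0.3, -2.4]
grip_width: 0.485
```

```bash
python3 - <<'E'
from h import *
rel(st(-.0427,-.0389,.0965),YAW)
E
```

```text
at [0.5037 0.0681 0.1055] [ 1.7998e+02  1.0000e-01 -5.1400e+00] t 13.75 F [-0.7  0.3 -2.4] M [-0.06  0.    0.04] g 0.485
row [0.0007 0.0002 0.009 ] [0.02 0.1  0.01]
```

Free so far (underside 61 mm, inside the well). Push home.

Emit:
{"api": "carry_out", "payload": {
  "commands": [
    [0,0,0.004,0,0,0,1],
    [0,0,0.007,0,0,0,1],
    [0,0,0.009,0,0,0,1],
    [0,0,0.0105,0,0,0,1],
    [0,0,0.012,0,0,0,1],
    [0,0,0.012,0,0,0,1]
  ]
}}

```text
time_s: 14.35
eef_pos: [0.5042, 0.0682, 0.0965]
tool_rot: [180.0, -0.0, -5.1]
contact_force: [-5.3, -0.9, 14.2]
grip_width: 0.485
```

```bash
python3 - <<'E'
from h import *
rel(st(-.0427,-.0389,.0965),YAW)
p=camera("wrist"); save(p,"w10"); q=camera("scene")
cv2.imwrite('pics/s10.png',cv2.resize(q["image"][140:320,210:410],None,fx=3.5,fy=3.3))
E
```

```text
at [0.5042 0.0682 0.0965] [ 1.80e+02 -4.00e-02 -5.14e+00] t 14.35 F [-5.3 -0.9 14.2] M [-0.26  0.89 -0.08] g 0.485
row [0.0002 0.0004 0.    ] [ 0.   -0.04  0.01]
```

View pics/s10.png

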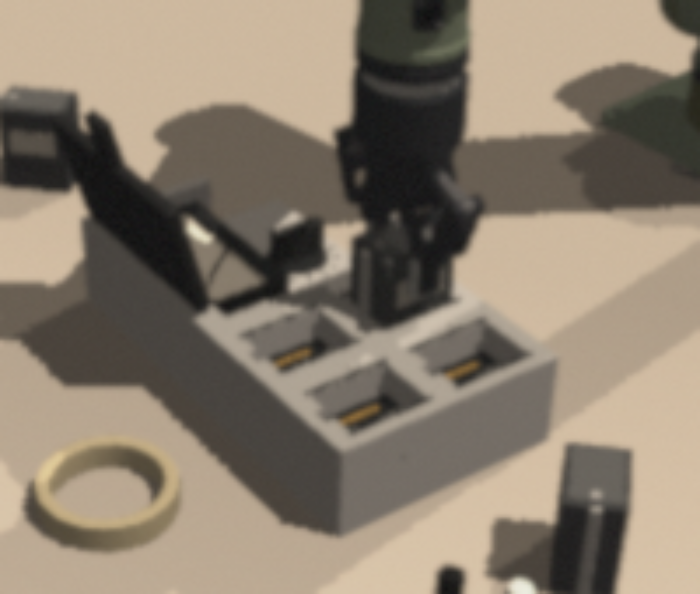

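Emit:
{"api": "carry_out", "payload": {
  "commands": [
    [0,0,0.002,0,0,0,1],
    [0,0,0.002,0,0,0,1]
  ]
}}

```text
time_s: 14.65
eef_pos: [0.5042, 0.0682, 0.0965]
tool_rot: [-180.0, -0.1, -5.1]
contact_force: [-10.3, -0.3, 27.5]
grip_width: 0.486
```

Emit:
{"api": "carry_out", "payload": {
  "commands": [
    [0,0,-0.002,0,0,0,0.4],
    [0,0,-0.002,0,0,0,-0.3],
    [0,0,-0.002,0,0,0,-0.3],
    [0,0,-0.002,0,0,0,-0.3],
    [0,0,-0.03,0,0,0,-0.3],
    [0,0,-0.07,0,0,0,-0.3],
    [0,0,-0.12,0,0,0,-0.3],
    [0,0,-0.17,0,0,0,-0.7],
    [0,0,-0.21,0,0,0,-0.7],
    [0,0,-0.23,0,0,0,-0.7],
    [0,0,-0.23,0,0,0,-0.7]
  ]
}}

```text
time_s: 15.75
eef_pos: [0.5059, 0.0683, 0.3254]
tool_rot: [-179.9, -0.4, -5.1]
contact_force: [-0.4, 0.2, -1.4]
grip_width: 0.849
```

```bash
python3 - <<'E'
from h import *; import pickle
rel([.5441,-.3353,.2],-53)
p=camera("wrist"); save(p,"w11"); pickle.dump(p,open("w11.pkl","wb"))
t=camera("top"); save(t,"t11")
E
```

```text
at [0.5059 0.0683 0.3254] [-179.92   -0.4    -5.15] t 15.75 F [-0.4  0.2 -1.4] M [ 0.    0.03 -0.01] g 0.849
row [0.0733 0.3987 0.1253] [-0.24 -0.34 47.85]
```

View pics/w11.png

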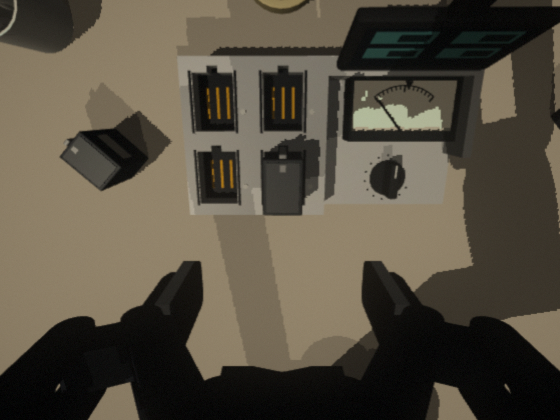

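View pics/t11.png

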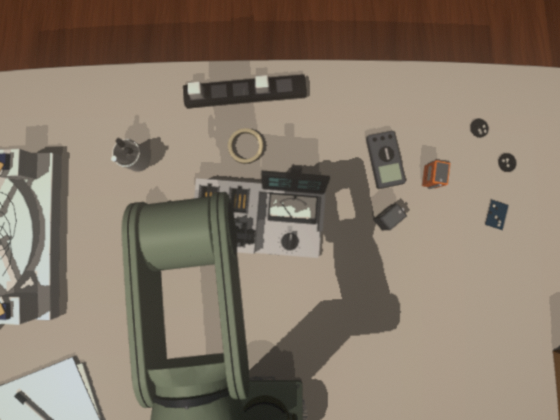

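```bash
python3 - <<'E'
from h import *; import pickle
p=pickle.load(open('w11.pkl','rb')); im=p["image"]
a=cv2.resize(im[120:200,50:155],None,fx=7,fy=7,interpolation=cv2.INTER_CUBIC)
cv2.imwrite('pics/w11a.png',np.clip(255*(a/255.)**.5,0,255).astype(np.uint8))
E
```

```text
(no output)
```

View pics/w11a.png

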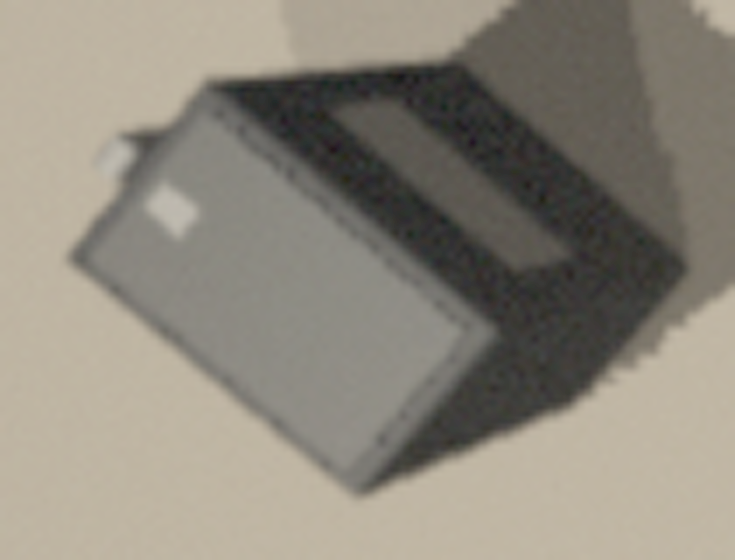

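```bash
python3 - <<'E'
from h import *; import pickle
p=pickle.load(open('w11.pkl','rb'))
f=lambda u,v:onz(p,50+(u+.5)/7-.5,120+(v+.5)/7-.5,.085)
packfit([f(70,258),f(208,82),f(498,330),f(360,495)])
E
```

```text
c [0.5439 0.2892] yaw 40.77 crossyaw 130.61 L 0.0578 W 0.0395
```

```bash
python3 - <<'E'
from h import *
rel([.5439,.2892,.15],40.7)
E
```

```text
at [0.504  0.0681 0.3213] [ 1.7998e+02  7.0000e-02 -5.1400e+00] t 15.85 F [-0.4  0.3 -0.5] M [ 0.04 -0.02 -0.02] g 0.849
row [ 0.0201 -0.2238  0.1712] [-1.000e-02  8.000e-02 -4.584e+01]
```

Emit:
{"api": "carry_out", "payload": {
  "commands": [
    [0.02,-0.2238,0.1,0,0,-45.84,-0.7],
    [0.02,-0.2238,0.1,0,0,-45.84,-0.7],
    [0.02,-0.2238,0.1,0,0,-45.84,-0.7],
    [0.02,-0.2238,0.1,0,0,-45.84,-0.7],
    [0.02,-0.2238,0.1,0,0,-45.84,-0.7],
    [0.02,-0.2238,0.1712,0,0,-45.84,-0.7],
    [0.02,-0.2238,0.1712,0,0,-45.84,-0.7],
    [0.02,-0.2238,0.1712,0,0,-45.84,-0.7],
    [0.02,-0.2238,0.1712,0,0,-45.84,-0.7]
  ]
}}

```text
time_s: 16.75
eef_pos: [0.5439, 0.289, 0.1499]
tool_rot: [-180.0, 0.1, 40.7]
contact_force: [0.7, 0.4, 0.1]
grip_width: 0.85
```

```bash
python3 - <<'E'
from h import *
p=camera("wrist"); save(p,"w12")
rel([.5439,.2892,.15],40.7)
a=cv2.resize(p["image"][150:280,230:340],None,fx=4.6,fy=4.6,interpolation=cv2.INTER_CUBIC)
cv2.imwrite('pics/w12z.png',np.clip(255*(a/255.)**.5,0,255).astype(np.uint8))
E
```

```text
at [0.5447 0.2892 0.1514] [ 1.7999e+02 -3.0000e-02  4.0680e+01] t 16.8 F [-0.5 -0.3 -0.3] M [-0.03 -0.03 -0.02] g 0.846
row [-0.0006 -0.0005  0.0014] [ 0.01 -0.03 -0.02]
```

View pics/w12.png

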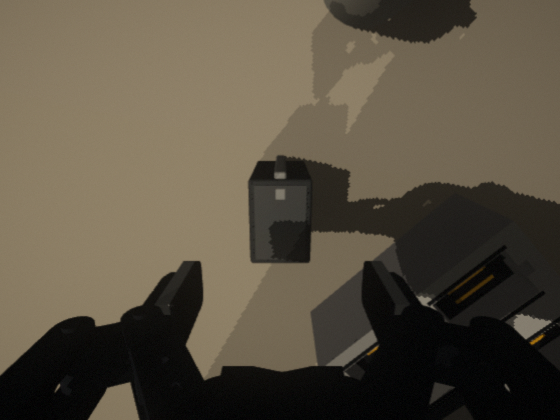

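View pics/w12z.png

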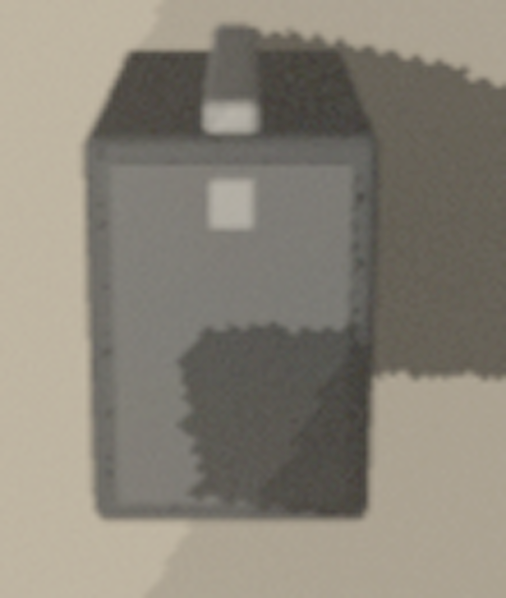

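```bash
python3 - <<'E'
from h import *
p=camera("wrist")
f=lambda u,v:onz(p,230+(u+.5)/4.6-.5,150+(v+.5)/4.6-.5,.085)
c=packfit([f(90,138),f(372,138),f(366,518),f(98,518)])
rel([*c,.042],40.7)
E
```

```text
c [0.5449 0.2915] yaw 40.69 crossyaw 130.64 L 0.0583 W 0.0399
at [0.5451 0.2893 0.1523] [ 1.7996e+02 -1.3000e-01  4.0670e+01] t 16.85 F [0.5 0.2 0.1] M [-0.02  0.01  0.01] g 0.85
row [ 0.001  -0.0019  0.1103] [ 0.04 -0.13 -0.03]
```

Emit:
{"api": "carry_out", "payload": {
  "commands": [
    [0.0015,-0.0015,0.04,0,0,0,-0.7],
    [0.0015,-0.0015,0.08,0,0,0,-0.7],
    [0.0015,-0.0015,0.107,0,0,0,-0.7],
    [0.0015,-0.0015,0.107,0,0,0,-0.7],
    [0.0015,-0.0015,0.107,0,0,0,1],
    [0.0015,-0.0015,0.107,0,0,0,1],
    [0.0015,-0.0015,0.107,0,0,0,1],
    [0.0015,-0.0015,0.107,0,0,0,1],
    [0.0015,-0.0015,0.107,0,0,0,1],
    [0.0015,-0.0015,0.107,0,0,0,1]
  ]
}}

```text
time_s: 17.85
eef_pos: [0.5462, 0.2923, 0.0469]
tool_rot: [179.9, -0.3, 40.7]
contact_force: [-0.6, 0.1, 7.0]
grip_width: 0.485
```

```bash
python3 - <<'E'
from h import *
rel(st(-.0427,.0389,.21),YAW)
E
```

```text
at [0.5462 0.2923 0.0469] [179.92  -0.31  40.7 ] t 17.85 F [-0.6  0.1  7. ] M [-0.09  0.06 -0.08] g 0.485
row [-0.1214  0.089  -0.1636] [-0.05 -0.33 45.85]
```

```bash
python3 - <<'E'
from h import *
rel(st(.0427,.0389,.21),YAW)
E
```

```text
at [0.5462 0.2923 0.0469] [179.92  -0.31  40.7 ] t 17.85 F [-0.6  0.1  7. ] M [-0.09  0.06 -0.08] g 0.485
row [-0.0619  0.1503 -0.1632] [-0.05 -0.33 45.85]
```

Emit:
{"api": "carry_out", "payload": {
  "commands": [
    [0,0,-0.04,0,0,0,1],
    [0,0,-0.08,0,0,0,1],
    [0,0,-0.12,0,0,0,1],
    [0,0,-0.165,0,0,0,1],
    [-0.062,0.15,-0.165,0,0,45.85,1],
    [-0.062,0.15,-0.165,0,0,45.85,1],
    [-0.062,0.15,-0.165,0,0,45.85,1],
    [-0.062,0.15,-0.165,0,0,45.85,1],
    [-0.062,0.15,-0.165,0,0,45.85,1],
    [-0.062,0.15,-0.165,0,0,45.85,1],
    [-0.062,0.15,-0.165,0,0,45.85,1],
    [-0.062,0.15,-0.165,0,0,45.85,1],
    [-0.062,0.15,-0.165,0,0,45.85,1],
    [-0.062,0.15,-0.165,0,0,45.85,1]
  ]
}}

```text
time_s: 19.25
eef_pos: [0.5951, 0.1374, 0.2091]
tool_rot: [180.0, 0.0, -5.1]
contact_force: [0.7, 0.5, -3.6]
grip_width: 0.48
```

```bash
python3 - <<'E'
from h import *; import pickle
rel(st(.0427,.0389,.21),YAW)
p=camera("wrist"); save(p,"w13");pickle.dump(p,open('w13.pkl','wb'))
a=cv2.resize(p["image"][140:270,210:350],None,fx=5.5,fy=4.5,interpolation=cv2.INTER_CUBIC)
cv2.imwrite('pics/w13z.png',np.clip(255*(a/255.)**.5,0,255).astype(np.uint8))
rel(st(.0427,.0389,.21),YAW)
E
```

```text
at [0.5951 0.1374 0.2091] [179.99   0.    -5.1 ] t 19.25 F [ 0.7  0.5 -3.6] M [-0.04 -0.04  0.06] g 0.48
row [ 0.0013 -0.0003 -0.0009] [0.01 0.   0.05]
at [0.5952 0.1374 0.2091] [179.99  -0.    -5.11] t 19.3 F [-0.3 -0.2 -3.2] M [0.   0.03 0.01] g 0.489
row [ 0.0012 -0.0003 -0.0009] [ 0.01 -0.    0.04]
```

View pics/w13z.png

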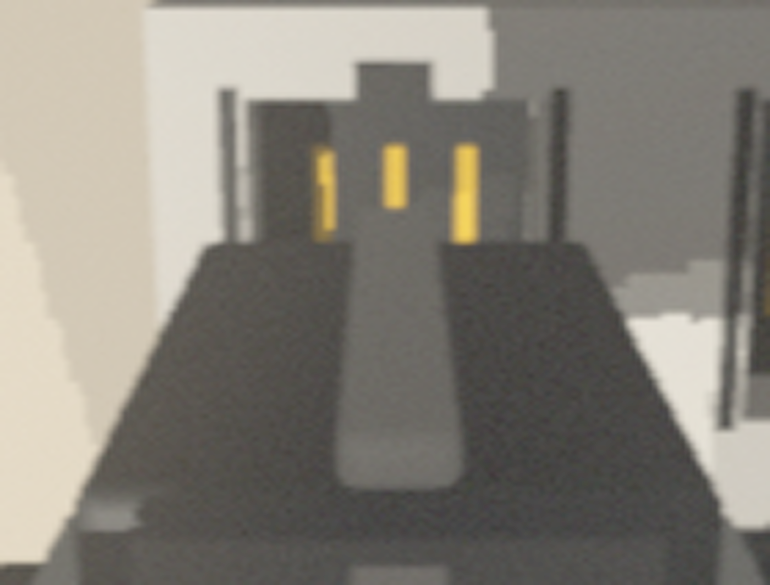

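View pics/w13.png

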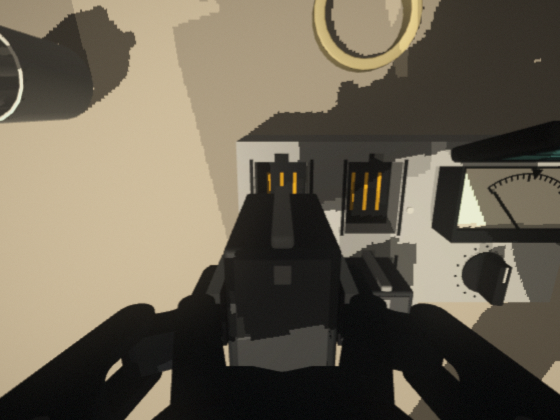

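```bash
python3 - <<'E'
from h import *; import pickle
p=pickle.load(open('w13.pkl','rb'))
f=lambda u,v,z:onz(p,210+(u+.5)/5.5-.5,140+(v+.5)/4.5-.5,z)
zb=.2091-.0469+.002
print("tcp",loc(get_state()["eef_pos"]).round(4))
for n,c in dict(fl=(207,243),fr=(588,243),ribl=(355,243),ribr=(441,243)).items(): print(n,loc(f(*c,zb)).round(4))
for n,c in dict(nl=(357,64),nr=(432,64),wl=(235,101),wr=(547,101),wli=(249,101),wri=(537,101)).items(): print(n,loc(f(*c,.08)).round(4))
E
```

```text
tcp [[0.0415 0.0386]]
fl [[0.068  0.0591]]
fr [[0.068  0.0187]]
ribl [[0.068  0.0434]]
ribr [[0.068  0.0343]]
nl [[0.0806 0.045 ]]
nr [[0.0806 0.0338]]
wl [[0.0739 0.0633]]
wr [[0.0739 0.0165]]
wli [[0.0739 0.0612]]
wri [[0.0739 0.018 ]]
```

Emit:
{"api": "carry_out", "payload": {
  "commands": [
    [0.0034,-0.0007,0.03,0,0,0,1],
    [0.0034,-0.0007,0.06,0,0,0,1],
    [0.0034,-0.0007,0.072,0,0,0,1],
    [0.0034,-0.0007,0.078,0,0,0,1],
    [0.0034,-0.0007,0.082,0,0,0,1],
    [0.0034,-0.0007,0.086,0,0,0,1],
    [0.0034,-0.0007,0.09,0,0,0,1],
    [0.0034,-0.0007,0.09,0,0,0,1]
  ]
}}

```text
time_s: 20.1
eef_pos: [0.5987, 0.1376, 0.1192]
tool_rot: [180.0, -0.0, -5.2]
contact_force: [0.7, 0.6, -3.4]
grip_width: 0.484
```

```bash
python3 - <<'E'
from h import *
s=get_state(); print(loc(s["eef_pos"]))
p=camera("wrist")
a=cv2.resize(p["image"][100:270,210:350],None,fx=4.5,fy=3.5,interpolation=cv2.INTER_CUBIC)
cv2.imwrite('pics/w14z.png',np.clip(255*(a/255.)**.5,0,255).astype(np.uint8))
E
```

```text
[[0.04498474 0.039087  ]]
```

View pics/w14z.png

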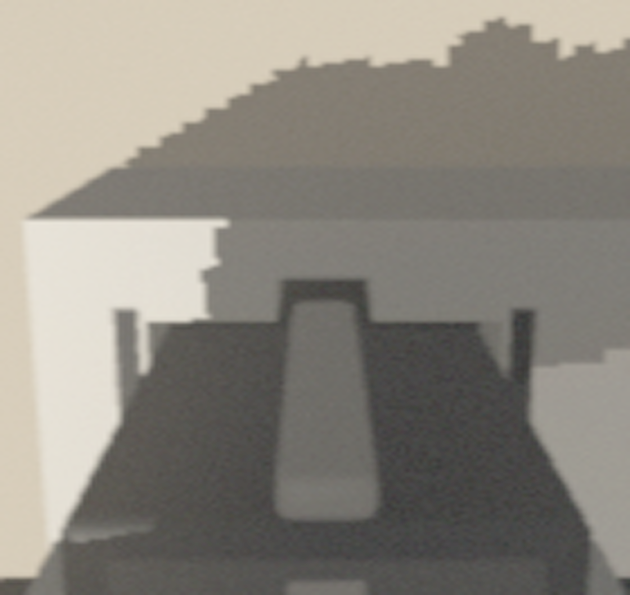

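Emit:
{"api": "carry_out", "payload": {
  "commands": [
    [0,0,0.005,0,0,0,1],
    [0,0,0.01,0,0,0,1],
    [0,0,0.014,0,0,0,1],
    [0,0,0.017,0,0,0,1],
    [0,0,0.019,0,0,0,1],
    [0,0,0.021,0,0,0,1],
    [0,0,0.023,0,0,0,1],
    [0,0,0.023,0,0,0,1]
  ]
}}

```text
time_s: 20.95
eef_pos: [0.5987, 0.1376, 0.099]
tool_rot: [-180.0, -0.1, -5.2]
contact_force: [-5.3, -0.4, 11.4]
grip_width: 0.485
```

```bash
python3 - <<'E'
from h import *
s=get_state(); print(loc(s["eef_pos"]),s["eef_pos"],s["contact_force"],s["moment"])
E
```

```text
[[0.04493476 0.03910545]] [0.5986636  0.13761408 0.09898215] [-5.29908325 -0.43964065 11.43922273] [-0.38262278  0.9217274  -0.04027162]
```

Stopped at .099 (expected .0989). Press a little, then release and rise.

Emit:
{"api": "carry_out", "payload": {
  "commands": [
    [0,0,0.002,0,0,0,1],
    [0,0,0.002,0,0,0,1]
  ]
}}

```text
time_s: 21.15
eef_pos: [0.5986, 0.1377, 0.0989]
tool_rot: [-180.0, -0.1, -5.1]
contact_force: [-8.1, -0.8, 22.4]
grip_width: 0.482
```

Emit:
{"api": "carry_out", "payload": {
  "commands": [
    [0,0,-0.003,0,0,0,0.4],
    [0,0,-0.003,0,0,0,-0.3],
    [0,0,-0.003,0,0,0,-0.3],
    [0,0,-0.003,0,0,0,-0.3],
    [0,0,-0.03,0,0,0,-0.3],
    [0,0,-0.07,0,0,0,-0.3],
    [0,0,-0.12,0,0,0,-0.3],
    [-0.05,0.05,-0.17,0,0,0,-0.7],
    [-0.1,0.1,-0.21,0,0,0,-0.7],
    [-0.12,0.14,-0.23,0,0,0,-0.7],
    [-0.15,0.18,-0.23,0,0,0,-0.7],
    [-0.15,0.22,-0.23,0,0,0,-0.7],
    [-0.15,0.25,-0.23,0,0,0,-0.7],
    [-0.15,0.25,-0.23,0,0,0,-0.7],
    [-0.15,0.25,-0.23,0,0,0,-0.7]
  ]
}}

```text
time_s: 22.65
eef_pos: [0.4261, -0.1003, 0.3246]
tool_rot: [179.9, -0.1, -5.4]
contact_force: [-0.3, 0.1, 0.4]
grip_width: 0.853
```

```bash
python3 - <<'E'
from h import *; import pickle
rel([.5441,-.3353,.2],-53)
p=camera("wrist"); save(p,"w15"); pickle.dump(p,open("w15.pkl","wb"))
E
```

```text
at [ 0.4261 -0.1003  0.3246] [ 1.7993e+02 -7.0000e-02 -5.4100e+00] t 22.65 F [-0.3  0.1  0.4] M [-0.06  0.03  0.01] g 0.853
row [0.1395 0.2227 0.125 ] [ 3.000e-02 -9.000e-02  4.759e+01]
```

View pics/w15.png

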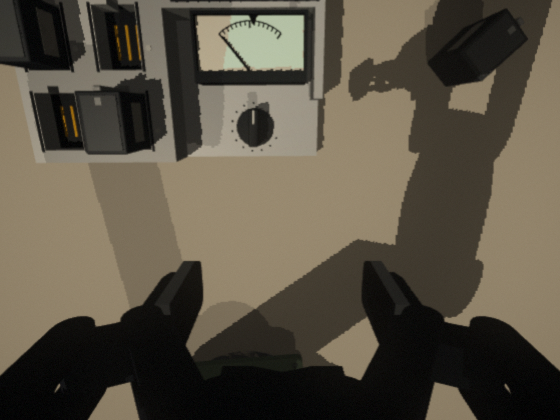

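Emit:
{"api": "carry_out", "payload": {
  "commands": [
    [0.1395,0.2227,0.09,0,0,47.6,-0.7],
    [0.1395,0.2227,0.09,0,0,47.6,-0.7],
    [0.1395,0.2227,0.09,0,0,47.6,-0.7],
    [0.1395,0.2227,0.09,0,0,47.6,-0.7],
    [0.1395,0.2227,0.09,0,0,47.6,-0.7],
    [0.1395,0.2227,0.175,0,0,47.6,-0.7],
    [0.1395,0.2227,0.175,0,0,47.6,-0.7],
    [0.1395,0.2227,0.175,0,0,47.6,-0.7],
    [0.1395,0.2227,0.175,0,0,47.6,-0.7],
    [0.1395,0.2227,0.175,0,0,47.6,-0.7],
    [0.1395,0.2227,0.175,0,0,47.6,-0.7]
  ]
}}

```text
time_s: 23.8
eef_pos: [0.5472, -0.332, 0.1524]
tool_rot: [-179.9, -0.3, -52.7]
contact_force: [0.0, 0.1, 0.5]
grip_width: 0.851
```

```bash
python3 - <<'E'
from h import *; import pickle
p=camera("wrist"); save(p,"w16"); pickle.dump(p,open("w16.pkl","wb"))
rel([.5441,-.3353,.15],-53)
a=cv2.resize(p["image"][150:290,220:350],None,fx=4.2,fy=4.2,interpolation=cv2.INTER_CUBIC)
cv2.imwrite('pics/w16z.png',np.clip(255*(a/255.)**.5,0,255).astype(np.uint8))
E
```

```text
at [ 0.5469 -0.3321  0.1521] [-179.9    -0.26  -52.71] t 23.85 F [-0.3  0.2 -0.3] M [ 0.04 -0.03 -0.01] g 0.848
row [0.0008 0.0042 0.0021] [-0.1  -0.26  0.29]
```

View pics/w16.png

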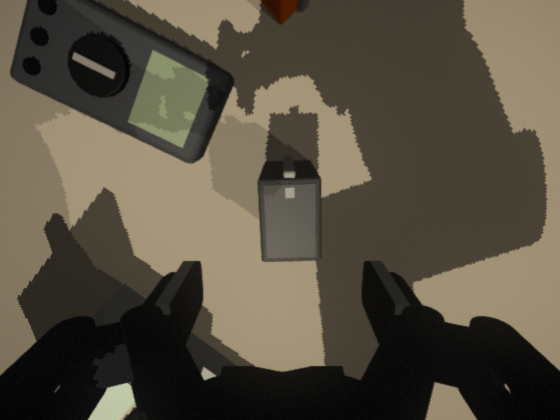

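View pics/w16z.png

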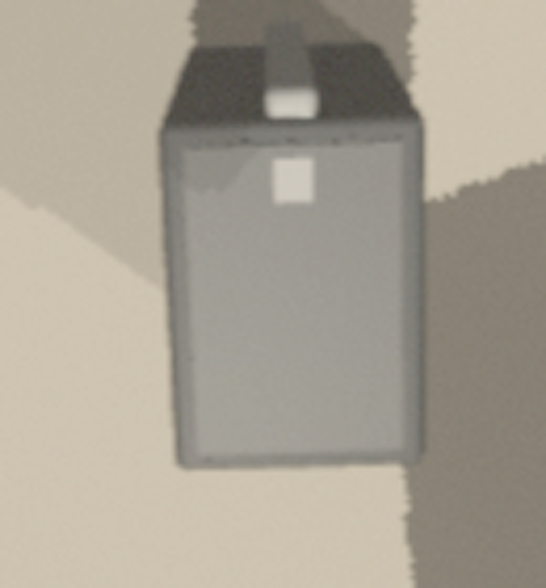

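```bash
python3 - <<'E'
from h import *; import pickle
p=pickle.load(open("w16.pkl","rb"))
f=lambda u,v:onz(p,220+(u+.5)/4.2-.5,150+(v+.5)/4.2-.5,.085)
c=packfit([f(163,127),f(423,122),f(423,462),f(178,467)])
rel([*c,.042],-51.9)
E
```

```text
c [ 0.5442 -0.337 ] yaw -51.11 crossyaw 38.53 L 0.0572 W 0.0403
at [ 0.5469 -0.3321  0.1521] [-179.9    -0.26  -52.71] t 23.85 F [-0.3  0.2 -0.3] M [ 0.04 -0.03 -0.01] g 0.848
row [0.0017 0.0053 0.1101] [-0.1  -0.26 -0.81]
```

Emit:
{"api": "carry_out", "payload": {
  "commands": [
    [0.0017,0.0053,0.03,0,0,-1.4,-0.7],
    [0.0017,0.0053,0.07,0,0,-1.4,-0.7],
    [0.0017,0.0053,0.105,0,0,-1.4,-0.7],
    [0.0017,0.0053,0.109,0,0,-1.4,-0.7],
    [0.0017,0.0053,0.109,0,0,-1.4,-0.7],
    [0.0017,0.0053,0.109,0,0,-1.4,1],
    [0.0017,0.0053,0.109,0,0,-1.4,1],
    [0.0017,0.0053,0.109,0,0,-1.4,1],
    [0.0017,0.0053,0.109,0,0,-1.4,1],
    [0.0017,0.0053,0.109,0,0,-1.4,1],
    [0.0017,0.0053,0.109,0,0,-1.4,1]
  ]
}}

```text
time_s: 24.95
eef_pos: [0.5441, -0.3376, 0.0427]
tool_rot: [-179.9, -0.3, -51.4]
contact_force: [-0.7, 1.3, 6.5]
grip_width: 0.483
```

```bash
python3 - <<'E'
from h import *
rel(st(-.0427,.0389,.24),YAW)
E
```

```text
at [ 0.5441 -0.3376  0.0427] [-179.9    -0.26  -51.35] t 24.95 F [-0.7  1.3  6.5] M [0.08 0.1  0.03] g 0.483
row [-0.3966 -0.2763 -0.1986] [ 1.00e-02 -2.90e-01 -4.62e+01]
```

Emit:
{"api": "carry_out", "payload": {
  "commands": [
    [0,0,-0.04,0,0,0,1],
    [0,0,-0.08,0,0,0,1],
    [0,0,-0.12,0,0,0,1],
    [0,0,-0.16,0,0,0,1],
    [0,0,-0.199,0,0,0,1],
    [-0.3966,-0.2763,-0.199,0,0,-46.2,1],
    [-0.3966,-0.2763,-0.199,0,0,-46.2,1],
    [-0.3966,-0.2763,-0.199,0,0,-46.2,1],
    [-0.3966,-0.2763,-0.199,0,0,-46.2,1],
    [-0.3966,-0.2763,-0.199,0,0,-46.2,1],
    [-0.3966,-0.2763,-0.199,0,0,-46.2,1],
    [-0.3966,-0.2763,-0.199,0,0,-46.2,1],
    [-0.3966,-0.2763,-0.199,0,0,-46.2,1],
    [-0.3966,-0.2763,-0.199,0,0,-46.2,1],
    [-0.3966,-0.2763,-0.199,0,0,-46.2,1],
    [-0.3966,-0.2763,-0.199,0,0,-46.2,1],
    [-0.3966,-0.2763,-0.199,0,0,-46.2,1],
    [-0.3966,-0.2763,-0.199,0,0,-46.2,1],
    [-0.3966,-0.2763,-0.199,0,0,-46.2,1]
  ]
}}

```text
time_s: 26.85
eef_pos: [0.5107, 0.1443, 0.2391]
tool_rot: [180.0, 0.0, -5.2]
contact_force: [-0.3, 0.8, -3.0]
grip_width: 0.479
```

```bash
python3 - <<'E'
from h import *
rel(st(-.0427,.0389,.21),YAW)
E
```

```text
at [0.5107 0.1443 0.2391] [ 1.7997e+02  1.0000e-02 -5.2500e+00] t 26.85 F [-0.3  0.8 -3. ] M [-0.02  0.01  0.05] g 0.479
row [ 0.0006 -0.001   0.0291] [ 0.03  0.01 -0.1 ]
```

Emit:
{"api": "carry_out", "payload": {
  "commands": [
    [0.0006,-0.001,0.029,0,0,0,1],
    [0.0006,-0.001,0.029,0,0,0,1],
    [0.0006,-0.001,0.029,0,0,0,1]
  ]
}}

```text
time_s: 27.15
eef_pos: [0.5112, 0.1456, 0.21]
tool_rot: [180.0, 0.1, -5.2]
contact_force: [0.4, -1.0, -2.6]
grip_width: 0.484
```

```bash
python3 - <<'E'
from h import *; import pickle
p=camera("wrist"); save(p,"w17");pickle.dump(p,open('w17.pkl','wb'))
a=cv2.resize(p["image"][140:270,210:350],None,fx=5.5,fy=4.5,interpolation=cv2.INTER_CUBIC)
cv2.imwrite('pics/w17z.png',np.clip(255*(a/255.)**.5,0,255).astype(np.uint8))
rel(st(-.0427,.0389,.21),YAW)
E
```

```text
at [0.5118 0.1459 0.2108] [-1.80e+02 -4.00e-02 -5.21e+00] t 27.2 F [ 0.8  0.  -3.2] M [ 0.01  0.05 -0.01] g 0.486
row [-0.0004  0.0007  0.0008] [-0.   -0.04 -0.06]
```

View pics/w17.png

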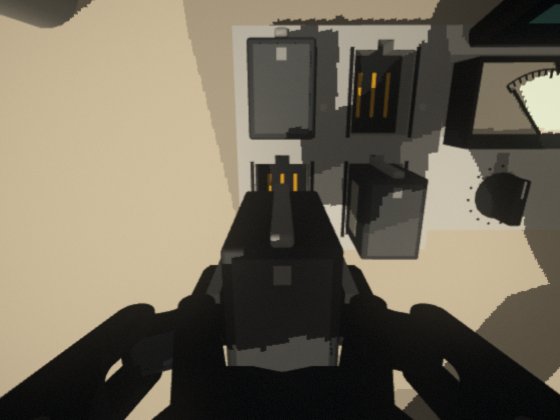

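View pics/w17z.png

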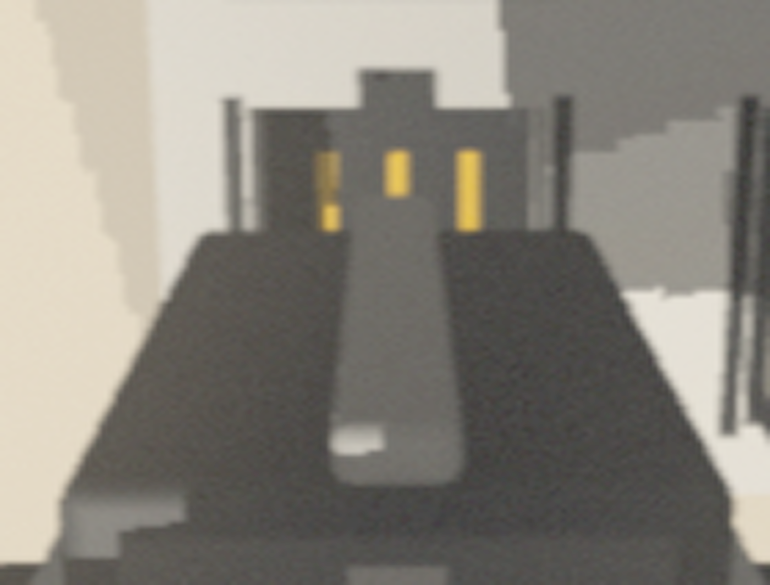

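```bash
python3 - <<'E'
from h import *; import pickle
p=pickle.load(open('w17.pkl','rb'))
f=lambda u,v,z:onz(p,210+(u+.5)/5.5-.5,140+(v+.5)/4.5-.5,z)
zb=.2105-.0427+.002
print("tcp",loc(get_state()["eef_pos"]).round(4))
for n,c in dict(fl=(198,233),fr=(590,233),ribl=(352,233),ribr=(441,233)).items(): print(n,loc(f(*c,zb)).round(4))
for n,c in dict(nl=(361,72),nr=(436,72),wl=(240,109),wr=(552,109),wli=(256,109),wri=(530,109)).items(): print(n,loc(f(*c,.08)).round(4))
E
```

```text
tcp [[-0.0423  0.0396]]
fl [[-0.0138  0.06  ]]
fr [[-0.0139  0.0196]]
ribl [[-0.0139  0.0441]]
ribr [[-0.0139  0.0349]]
nl [[-0.0054  0.0449]]
nr [[-0.0054  0.0337]]
wl [[-0.0121  0.0631]]
wr [[-0.0122  0.0162]]
wli [[-0.0121  0.0607]]
wri [[-0.0122  0.0195]]
```

Emit:
{"api": "carry_out", "payload": {
  "commands": [
    [-0.0005,0.0002,0.03,0,0,0,1],
    [-0.0005,0.0002,0.06,0,0,0,1],
    [-0.0005,0.0002,0.077,0,0,0,1],
    [-0.0005,0.0002,0.083,0,0,0,1],
    [-0.0005,0.0002,0.087,0,0,0,1],
    [-0.0005,0.0002,0.091,0,0,0,1],
    [-0.0005,0.0002,0.095,0,0,0,1],
    [-0.0005,0.0002,0.095,0,0,0,1]
  ]
}}

```text
time_s: 28.0
eef_pos: [0.511, 0.1463, 0.1152]
tool_rot: [-180.0, -0.0, -5.2]
contact_force: [-0.8, -0.6, -3.1]
grip_width: 0.486
```

```bash
python3 - <<'E'
from h import *
s=get_state(); print(loc(s["eef_pos"]))
p=camera("wrist")
a=cv2.resize(p["image"][140:270,210:350],None,fx=5.5,fy=4.5,interpolation=cv2.INTER_CUBIC)
cv2.imwrite('pics/w18z.png',np.clip(255*(a/255.)**.5,0,255).astype(np.uint8))
E
```

```text
[[-0.0431798   0.03988301]]
```

View pics/w18z.png

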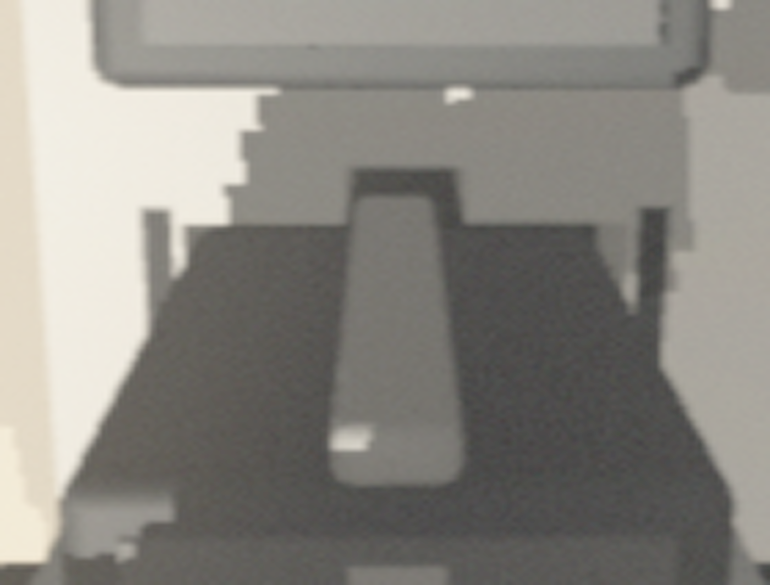

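Emit:
{"api": "carry_out", "payload": {
  "commands": [
    [0,0.0007,0.003,0,0,0,1],
    [0,0.0007,0.008,0,0,0,1],
    [0,0.0007,0.013,0,0,0,1],
    [0,0.0007,0.017,0,0,0,1],
    [0,0.0007,0.019,0,0,0,1],
    [0,0.0007,0.021,0,0,0,1],
    [0,0.0007,0.024,0,0,0,1],
    [0,0.0007,0.025,0,0,0,1],
    [0,0.0007,0.025,0,0,0,1]
  ]
}}

```text
time_s: 28.95
eef_pos: [0.5107, 0.1456, 0.0946]
tool_rot: [-180.0, -0.1, -5.1]
contact_force: [-9.5, -2.2, 28.3]
grip_width: 0.48
```

Emit:
{"api": "carry_out", "payload": {
  "commands": [
    [0,0,-0.004,0,0,0,0.4],
    [0,0,-0.004,0,0,0,-0.3],
    [0,0,-0.004,0,0,0,-0.3],
    [0,0,-0.004,0,0,0,-0.3],
    [0,0,-0.03,0,0,0,-0.3],
    [0,0,-0.07,0,0,0,-0.3],
    [0,0,-0.12,0,0,0,-0.3],
    [-0.02,0.05,-0.17,0,0,0,-0.7],
    [-0.05,0.1,-0.2,0,0,0,-0.7],
    [-0.07,0.15,-0.2,0,0,0,-0.7],
    [-0.08,0.2,-0.2,0,0,0,-0.7],
    [-0.08,0.215,-0.2,0,0,0,-0.7],
    [-0.08,0.215,-0.2,0,0,0,-0.7],
    [-0.08,0.215,-0.2,0,0,0,-0.7]
  ]
}}

```text
time_s: 30.35
eef_pos: [0.4117, -0.0622, 0.2901]
tool_rot: [-180.0, -0.0, -5.3]
contact_force: [-0.1, 0.0, -0.3]
grip_width: 0.853
```

```bash
python3 - <<'E'
from h import *; import pickle
rel(st(-.054,-.1755,.12),YAW)
p=camera("wrist"); save(p,"w19"); pickle.dump(p,open("w19.pkl","wb"))
q=camera("scene"); save(q,"s19")
im=p["image"]
cv2.imwrite('pics/w19z.png',cv2.resize(im[0:200,190:390],None,fx=3.9,fy=3,interpolation=cv2.INTER_CUBIC))
E
```

```text
at [ 0.4117 -0.0622  0.2901] [-1.7998e+02 -2.0000e-02 -5.3500e+00] t 30.35 F [-0.1  0.  -0.3] M [0.03 0.02 0.01] g 0.853
row [ 0.0693 -0.0014  0.1701] [-0.02 -0.02 -0.2 ]
```

View pics/w19.png

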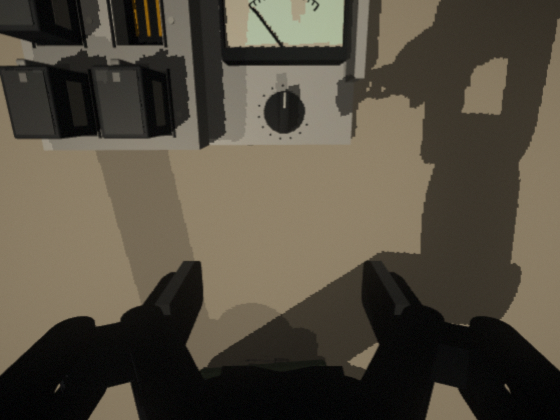

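View pics/s19.png

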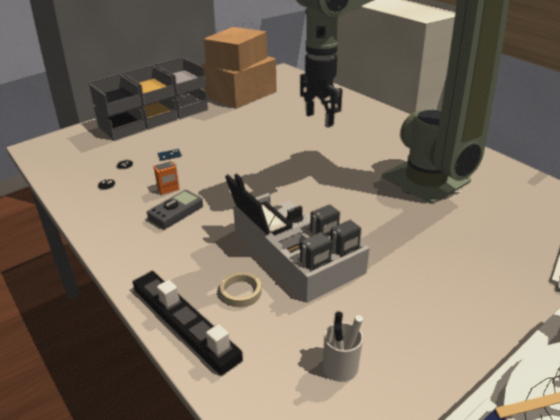

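View pics/w19z.png

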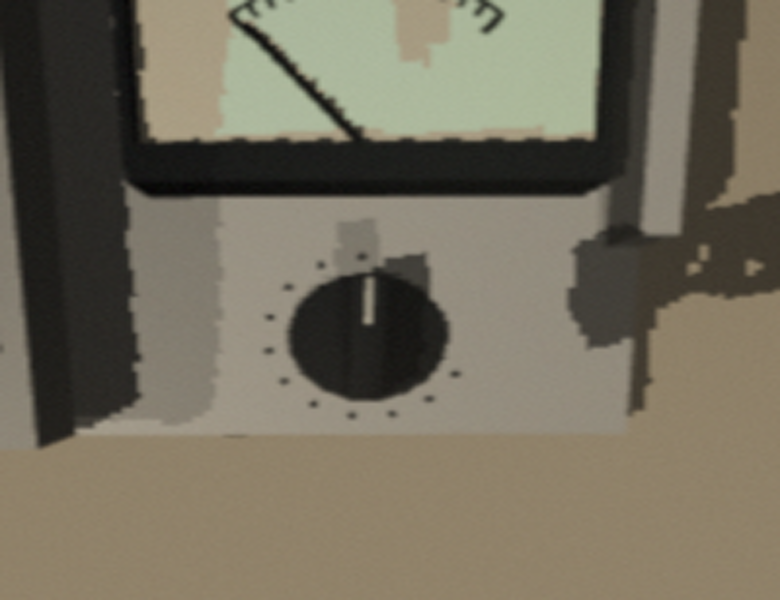

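```bash
python3 - <<'E'
from h import *; import pickle
p=pickle.load(open('w8.pkl','rb')); im=p["image"]
cv2.imwrite('pics/w8m.png',cv2.resize(im[40:240,350:550],None,fx=4,fy=3,interpolation=cv2.INTER_CUBIC))
E
```

```text
(no output)
```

View pics/w8m.png

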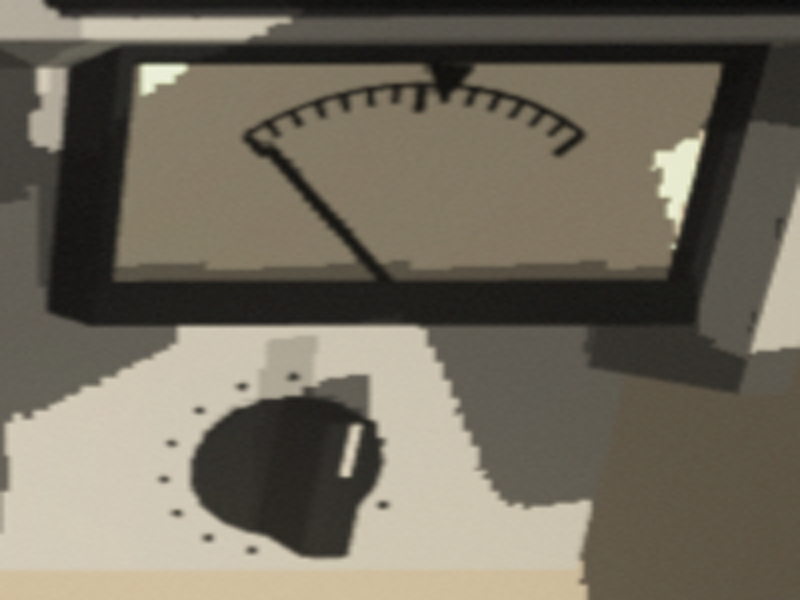

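```bash
python3 - <<'E'
from h import *; import pickle
p=pickle.load(open('w8.pkl','rb'))
f=lambda u,v,z=.067:loc(onz(p,350+(u+.5)/4-.5,40+(v+.5)/3-.5,z))[0]
pts=np.array([f(*c) for c in [(247,136),(320,103),(420,87),(505,100),(583,136)]]); print(pts.round(4))
A=np.c_[2*pts,np.ones(len(pts))]; c=np.linalg.lstsq(A,(pts**2).sum(1),rcond=None)[0]; C=c[:2]; print("C",C,"r",np.sqrt(c[2]+C@C))
ang=lambda q:np.arctan2(-(q-C)[1],(q-C)[0])
print([round(ang(q),3) for q in pts],"marker",ang(f(445,102)),f(445,102), "mid",ang(f(419,110)))
for z in (.067,.07,.072): a,b=f(265,146,z),f(385,280,z); d=a-b; print("needle dir",np.arctan2(-d[1],d[0]))
E
```

```text
[[ 0.0488 -0.144 ]
 [ 0.057  -0.1576]
 [ 0.0609 -0.177 ]
 [ 0.0576 -0.1944]
 [ 0.0486 -0.2116]]
C [ 0.0072214  -0.17751086] r 0.05350147375300105
[np.float64(-0.678), np.float64(-0.38), np.float64(-0.009), np.float64(0.324), np.float64(0.69)] marker 0.10063879149150814 [ 0.0571778  -0.18255546] mid 0.003209945375206123
needle dir -0.6912292662567361
needle dir -0.691229266256735
needle dir -0.6912292662567349
```

```bash
python3 - <<'E'
from h import *; import pickle
p=pickle.load(open('w19.pkl','rb'))
f=lambda u,v,z:loc(onz(p,190+(u+.5)/3.9-.5,(v+.5)/3-.5,z))[0].round(4)
for c in [(290,335),(448,335),(368,272),(368,400)]: print(f(*c,.033),f(*c,.062))
print(f(369,277,.062),f(369,324,.062))
p=pickle.load(open('w8.pkl','rb'))
f=lambda u,v,z:loc(onz(p,350+(u+.5)/4-.5,40+(v+.5)/3-.5,z))[0].round(4)
for c in [(190,470),(300,396)]: print(f(*c,.033))
rel(st(-.054,-.1755,.16),85)
E
```

```text
[-0.0509 -0.1557] [-0.0509 -0.1573]
[-0.0511 -0.2028] [-0.051  -0.2009]
[-0.028 -0.179] [-0.0297 -0.1789]
[-0.0756 -0.1789] [-0.0737 -0.1788]
[-0.0313 -0.1791] [-0.0472 -0.1791]
[-0.0526 -0.1539]
[-0.0279 -0.1782]
at [ 0.4122 -0.0607  0.2898] [-1.7996e+02  2.0000e-02 -5.1300e+00] t 30.45 F [-0.2 -0.1  0.1] M [0.01 0.   0.03] g 0.85
row [0.069  0.0005 0.1297] [-5.000e-02 -1.000e-02 -9.013e+01]
```

```bash
python3 - <<'E'
from h import *
rel(st(-.0518,-.1785,.16),85)
E
```

```text
at [ 0.4122 -0.0607  0.2898] [-1.7996e+02  2.0000e-02 -5.1300e+00] t 30.45 F [-0.2 -0.1  0.1] M [0.01 0.   0.03] g 0.85
row [0.0712 0.0035 0.1297] [-5.000e-02 -1.000e-02 -9.013e+01]
```

Emit:
{"api": "carry_out", "payload": {
  "commands": [
    [0.03,0.0035,0.05,0,0,-90,-0.5],
    [0.0712,0.0035,0.13,0,0,-90,-0.5],
    [0.0712,0.0035,0.13,0,0,-90,-0.5],
    [0.0712,0.0035,0.13,0,0,-90,-0.5],
    [0.0712,0.0035,0.13,0,0,-90,-0.5],
    [0.0712,0.0035,0.13,0,0,-90,-0.5],
    [0.0712,0.0035,0.13,0,0,-90,-0.5],
    [0.0712,0.0035,0.13,0,0,-90,-0.5],
    [0.0712,0.0035,0.13,0,0,-90,-0.5],
    [0.0712,0.0035,0.13,0,0,-90,-0.5],
    [0.0712,0.0035,0.13,0,0,-90,-0.5],
    [0.0712,0.0035,0.13,0,0,-90,-0.5],
    [0.0712,0.0035,0.13,0,0,-90,-0.5]
  ]
}}

```text
time_s: 31.75
eef_pos: [0.4828, -0.07, 0.1597]
tool_rot: [-180.0, -0.0, 84.9]
contact_force: [0.0, -0.3, 1.2]
grip_width: 0.753
```

```bash
python3 - <<'E'
from h import *
rel(st(-.0518,-.1785,.13),174.85)
E
```

```text
at [ 0.4828 -0.07    0.1597] [-1.7996e+02 -1.0000e-02  8.4880e+01] t 31.75 F [ 0.  -0.3  1.2] M [ 0.03 -0.04  0.02] g 0.753
row [-0.0005  0.0001  0.0297] [-2.000e-02 -4.000e-02 -8.997e+01]
```

Emit:
{"api": "carry_out", "payload": {
  "commands": [
    [-0.0005,0,0,0,0,-90,-0.4],
    [-0.0005,0,0,0,0,-90,-0.4],
    [-0.0005,0,0,0,0,-90,-0.4],
    [-0.0005,0,0,0,0,-90,-0.4],
    [-0.0005,0,0,0,0,-90,-0.4],
    [-0.0005,0,0,0,0,-90,-0.4],
    [-0.0005,0,0,0,0,-90,-0.4],
    [-0.0005,0,0,0,0,-90,-0.4],
    [-0.0005,0,0,0,0,-90,-0.4],
    [-0.0005,0,0,0,0,-90,-0.4],
    [-0.0005,0,0.03,0,0,-90,-0.3],
    [-0.0005,0,0.03,0,0,-90,-0.3],
    [-0.0005,0,0.03,0,0,-90,-0.3]
  ]
}}

```text
time_s: 33.05
eef_pos: [0.4822, -0.0713, 0.1299]
tool_rot: [180.0, -0.1, 174.8]
contact_force: [0.4, 0.1, 0.7]
grip_width: 0.646
```

```bash
python3 - <<'E'
from h import *
rel(st(-.0518,-.1785,.038),174.85)
p=camera("wrist"); save(p,"w20")
print(proj(p,[st(-.0518,-.1785,.062)]))
E
```

```text
at [ 0.4822 -0.0713  0.1299] [ 1.7999e+02 -8.0000e-02  1.7476e+02] t 33.05 F [0.4 0.1 0.7] M [-0.02  0.01 -0.01] g 0.646
row [-0.0006  0.0009  0.0919] [ 0.01 -0.08 -0.09]
[[282.99215752 224.82662731]]
```

View pics/w20.png

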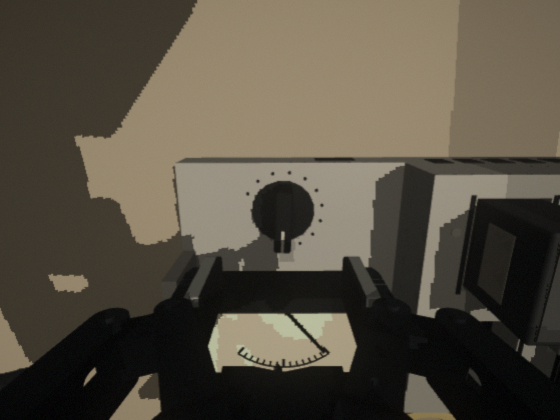

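Emit:
{"api": "carry_out", "payload": {
  "commands": [
    [-0.0006,0.0009,0.03,0,0,0,-0.1],
    [-0.0006,0.0009,0.06,0,0,0,0.1],
    [-0.0006,0.0009,0.08,0,0,0,0.2],
    [-0.0006,0.0009,0.091,0,0,0,0.2],
    [-0.0006,0.0009,0.091,0,0,0,0.2],
    [-0.0006,0.0009,0.091,0,0,0,1],
    [-0.0006,0.0009,0.091,0,0,0,1],
    [-0.0006,0.0009,0.091,0,0,0,1],
    [-0.0006,0.0009,0.091,0,0,0,1],
    [-0.0006,0.0009,0.091,0,0,0,1]
  ]
}}

```text
time_s: 34.1
eef_pos: [0.4842, -0.071, 0.0405]
tool_rot: [-180.0, 0.2, 174.8]
contact_force: [-0.2, -0.1, 6.5]
grip_width: 0.121
```

```bash
python3 - <<'E'
from h import *
rel(st(-.0518,-.1785,.038),174.85)
p=camera("wrist"); save(p,"w21")
E
```

```text
at [ 0.4842 -0.071   0.0405] [-179.99    0.18  174.83] t 34.1 F [-0.2 -0.1  6.5] M [ 0.2   0.03 -0.01] g 0.121
row [0.0014 0.0004 0.0025] [-0.01  0.18 -0.02]
```

View pics/w21.png

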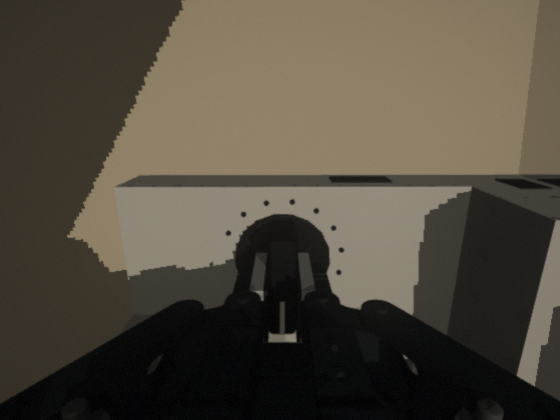

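Emit:
{"api": "carry_out", "payload": {
  "commands": [
    [0.001,0,0,0,0,8,1],
    [0.001,0,0,0,0,16,1],
    [0.001,0,0,0,0,24,1],
    [0.001,0,0,0,0,32,1],
    [0.001,0,0,0,0,40,1],
    [0.001,0,0,0,0,48,1],
    [0.001,0,0,0,0,56,1],
    [0.001,0,0,0,0,64,1],
    [0.001,0,0,0,0,72,1],
    [0.001,0,0,0,0,80,1],
    [0.001,0,0,0,0,80,1]
  ]
}}

```text
time_s: 35.25
eef_pos: [0.4827, -0.0723, 0.0405]
tool_rot: [179.9, 0.2, 94.8]
contact_force: [-1.9, -6.0, 7.3]
grip_width: 0.126
```

```bash
python3 - <<'E'
from h import *
rel(st(-.0518,-.1785,.038),94.85)
p=camera("wrist"); save(p,"w22")
q=camera("scene"); cv2.imwrite('pics/s22.png',cv2.resize(q["image"][140:300,210:370],None,fx=4.5,fy=3.7,interpolation=cv2.INTER_CUBIC))
t=camera("top"); cv2.imwrite('pics/t22.png',cv2.resize(t["image"][165:270,180:340],None,fx=5,fy=5,interpolation=cv2.INTER_CUBIC))
E
```

```text
at [ 0.4827 -0.0723  0.0405] [1.7989e+02 1.7000e-01 9.4790e+01] t 35.25 F [-1.9 -6.   7.3] M [-0.98  0.39 -0.02] g 0.126
row [0.0019 0.0002 0.0025] [ 0.11  0.17 -0.06]
```

View pics/w22.png

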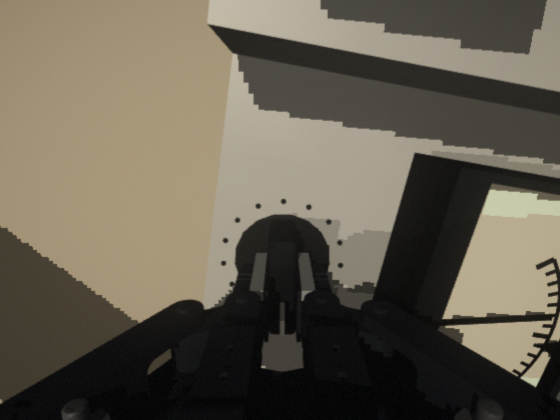

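View pics/s22.png

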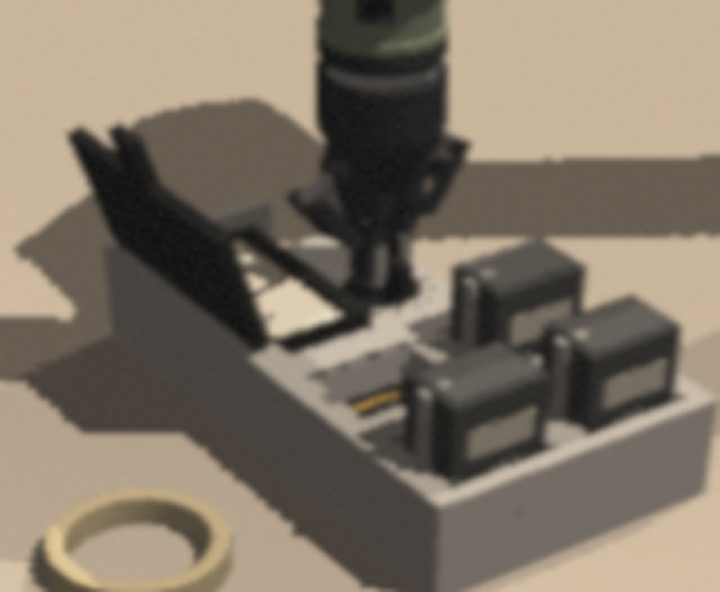

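View pics/t22.png

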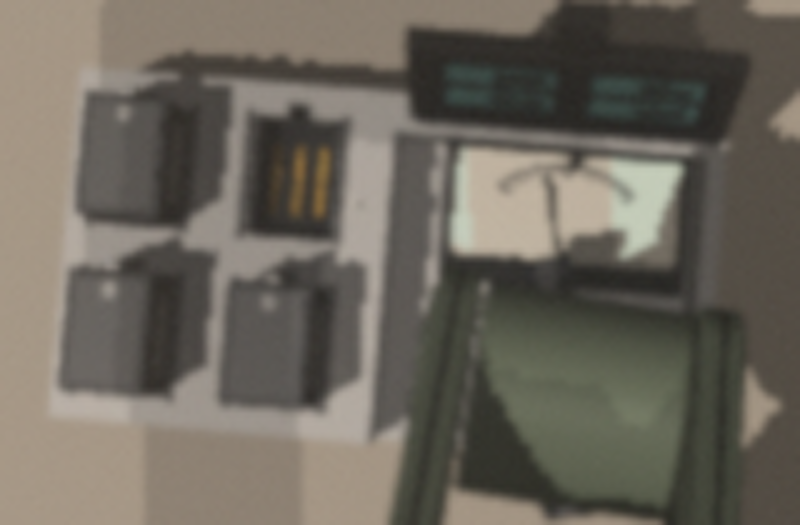

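Emit:
{"api": "carry_out", "payload": {
  "commands": [
    [0.001,0,0,0,0,8,1],
    [0.001,0,0,0,0,16,1],
    [0.001,0,0,0,0,24,1],
    [0.001,0,0,0,0,32,1],
    [0.001,0,0,0,0,40,1],
    [0.001,0,0,0,0,48,1],
    [0.001,0,0,0,0,54,1],
    [0.001,0,0,0,0,56.5,1],
    [0.001,0,0,0,0,56.5,1],
    [0.001,0,0,0,0,56.5,1]
  ]
}}

```text
time_s: 36.4
eef_pos: [0.4814, -0.0716, 0.0405]
tool_rot: [179.9, 0.1, 38.4]
contact_force: [-4.7, -8.0, 9.6]
grip_width: 0.126
```

```bash
python3 - <<'E'
from h import *; import pickle
rel(st(-.0518,-.1785,.038),37.35)
p=camera("wrist"); save(p,"w23"); pickle.dump(p,open('w23.pkl','wb'))
t=camera("top"); pickle.dump(t,open('t23.pkl','wb')); cv2.imwrite('pics/t23.png',cv2.resize(t["image"][185:235,260:330],None,fx=11,fy=11,interpolation=cv2.INTER_CUBIC))
E
```

```text
at [ 0.4814 -0.0716  0.0405] [1.7987e+02 1.4000e-01 3.8440e+01] t 36.4 F [-4.7 -8.   9.6] M [-1.27  0.84 -0.01] g 0.126
row [ 0.0019 -0.0001  0.0025] [0.13 0.14 1.09]
```

View pics/w23.png

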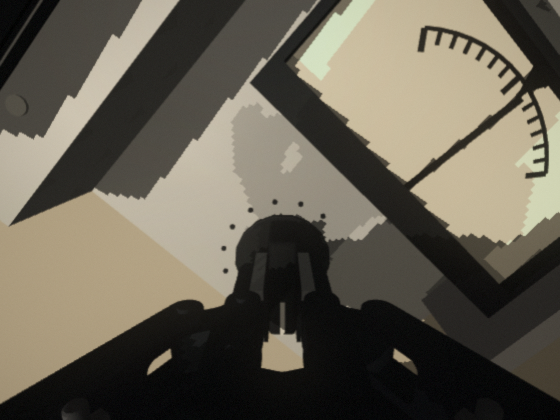

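View pics/t23.png

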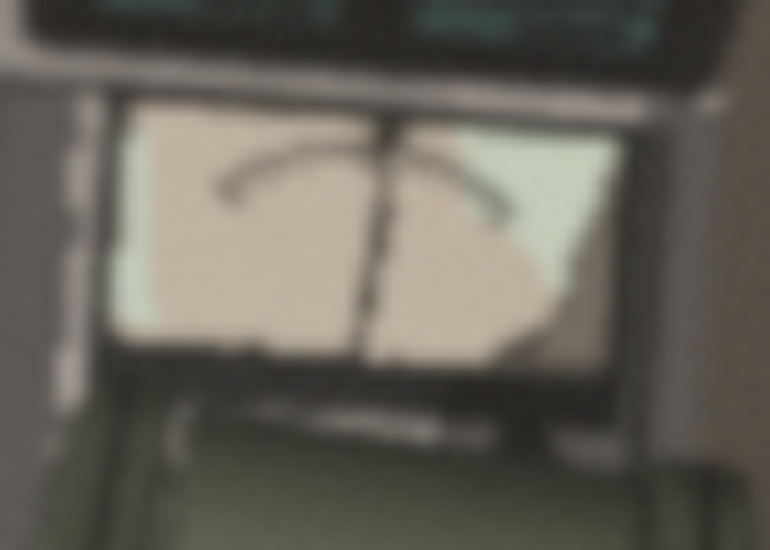

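Needle is nearly on the marker. Zoom in for the residual.

```bash
python3 - <<'E'
from h import *; import pickle
p=pickle.load(open('w23.pkl','rb'))
cv2.imwrite('pics/w23z.png',cv2.resize(p["image"][0:195,395:560],None,fx=4.4,fy=3.05,interpolation=cv2.INTER_CUBIC))
cv2.imwrite('pics/w23y.png',cv2.resize(p["image"][50:130,480:560],None,fx=7.4,fy=7.4,interpolation=cv2.INTER_CUBIC))
E
```

```text
(no output)
```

View pics/w23z.png

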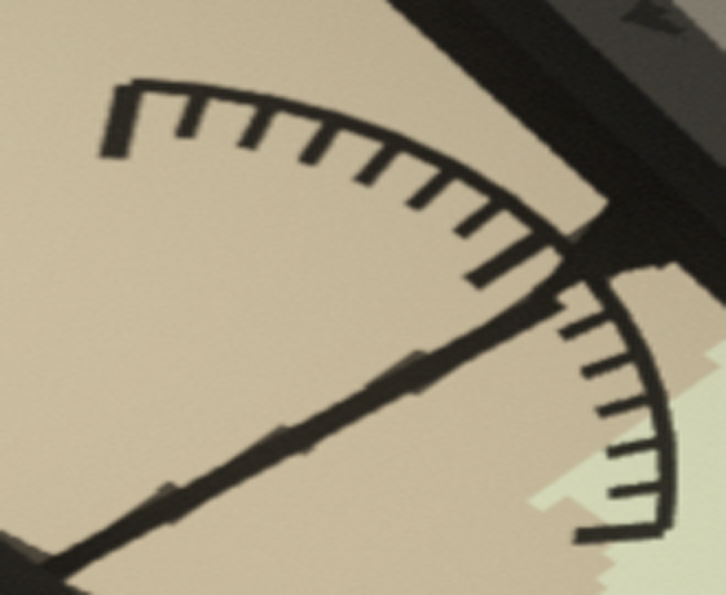

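View pics/w23y.png

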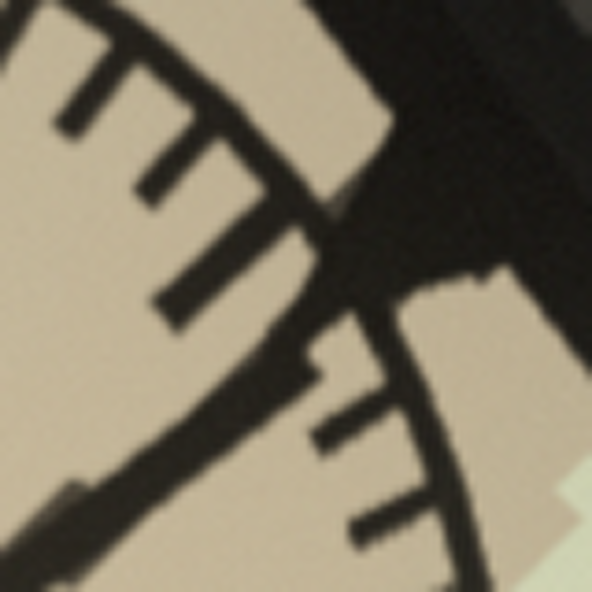

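```bash
cat > meter.py <<'E'
from h import *
def analyse(f,arc,apex,needle,zf=.0665):
    pts=np.array([f(*c,zf) for c in arc]); A=np.c_[2*pts,np.ones(len(pts))]; c=np.linalg.lstsq(A,(pts**2).sum(1),rcond=None)[0]; C=c[:2]
    ang=lambda q:np.arctan2(-(q-C)[1],(q-C)[0])
    print("C",C.round(4),"r",np.sqrt(c[2]+C@C).round(4),"ends",ang(pts[0]).round(3),ang(pts[-1]).round(3),"apex",ang(f(*apex,zf)).round(3), "rad",np.linalg.norm(f(*apex,zf)-C).round(4))
    a,b=f(*needle[1],.069),f(*needle[0],.069); d=a-b; print("needle",np.arctan2(-d[1],d[0]).round(3))
    for z in (.067,.069,.071): print(z,"tip ang about C",ang(f(*needle[1],z)).round(3),np.linalg.norm(f(*needle[1],z)-C).round(4))
E
python3 - <<'E'
from meter import *; import pickle
p=pickle.load(open('w23.pkl','rb'))
f=lambda u,v,z:loc(onz(p,395+(u+.5)/4.4-.5,(v+.5)/3.05-.5,z))[0]
# y-crop coords -> z-crop coords
Y=lambda u,v:((480+u/7.4-395)*4.4,(50+v/7.4)*3.05)
analyse(f,[(132,82),(265,100),(395,145),(545,232),(640,340),(668,440),(668,530)],Y(272,350),[(60,566),Y(292,360)])
E
```

```text
C [ 0.0071 -0.1782] r 0.0538 ends -0.684 0.678 apex 0.089 rad 0.0497
needle 0.089
0.067 tip ang about C 0.104 0.0499
0.069 tip ang about C 0.087 0.0488
0.071 tip ang about C 0.069 0.0477
```

Emit:
{"api": "carry_out", "payload": {
  "commands": [
    [-0.0012,0.0005,-0.001,0,0,0,1],
    [-0.0012,0.0005,-0.001,0,0,0,1]
  ]
}}

```text
time_s: 36.7
eef_pos: [0.4813, -0.0717, 0.0405]
tool_rot: [179.9, 0.0, 38.4]
contact_force: [-0.6, -4.9, 3.0]
grip_width: 0.127
```

Emit:
{"api": "carry_out", "payload": {
  "commands": [
    [0,0,0,0,0,0,0.7],
    [0,0,0,0,0,0,0.4],
    [0,0,0,0,0,0,0.2],
    [0,0,0,0,0,0,0.2],
    [0,0,-0.02,0,0,0,0.2],
    [0,0,-0.06,0,0,0,0.2],
    [0,0,-0.1,0,0,0,0.2],
    [0,0,-0.14,0,0,0,0.2],
    [0,0,-0.18,0,0,0,0.2],
    [0,0,-0.2,0,0,0,0.2],
    [0,0,-0.2,0,0,0,0.2]
  ]
}}

```text
time_s: 37.8
eef_pos: [0.4831, -0.071, 0.2434]
tool_rot: [179.7, -0.3, 38.4]
contact_force: [0.6, 0.6, 0.2]
grip_width: 0.405
```

```bash
python3 - <<'E'
from h import *
rel(st(-.054,-.1755,.22),YAW)
E
```

```text
at [ 0.4831 -0.071   0.2434] [179.69  -0.29  38.36] t 37.8 F [0.6 0.6 0.2] M [ 0.04  0.02 -0.04] g 0.405
row [ 0.0005 -0.0045  0.0233] [ 0.18 -0.39 43.51]
```

Emit:
{"api": "carry_out", "payload": {
  "commands": [
    [0,-0.0045,0.023,0,0,43.5,0.2],
    [0,-0.0045,0.023,0,0,43.5,0.2],
    [0,-0.0045,0.023,0,0,43.5,0.2],
    [0,-0.0045,0.023,0,0,43.5,0.2],
    [0,-0.0045,0.023,0,0,43.5,0.2],
    [0,-0.0045,0.023,0,0,43.5,0.2],
    [0,-0.0045,0.023,0,0,43.5,0.2],
    [0,-0.0045,0.023,0,0,43.5,0.2]
  ]
}}

```text
time_s: 38.6
eef_pos: [0.4783, -0.0673, 0.2165]
tool_rot: [-180.0, 0.1, -5.0]
contact_force: [-0.3, 0.3, -0.1]
grip_width: 0.4
```

```bash
python3 - <<'E'
from h import *; import pickle
rel(st(-.054,-.1755,.22),YAW)
p=camera("wrist"); save(p,"w24"); pickle.dump(p,open('w24.pkl','wb'))
E
```

```text
at [ 0.4783 -0.0673  0.2165] [-1.80e+02  6.00e-02 -5.03e+00] t 38.6 F [-0.3  0.3 -0.1] M [ 0.01  0.01 -0.02] g 0.4
row [ 0.0026 -0.0003 -0.0035] [-0.    0.06  0.12]
```

View pics/w24.png

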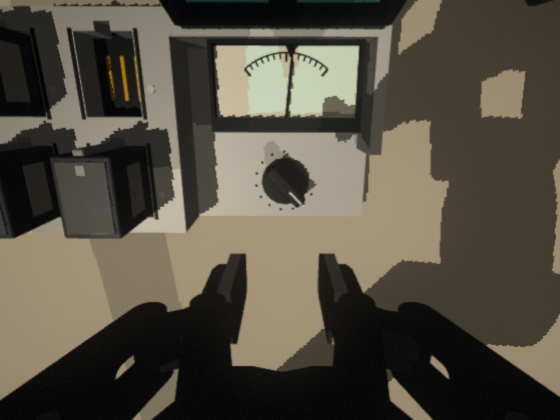

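```bash
python3 - <<'E'
from h import *; import pickle
p=pickle.load(open('w24.pkl','rb'))
cv2.imwrite('pics/w24z.png',cv2.resize(p["image"][30:130,230:345],None,fx=6.8,fy=6,interpolation=cv2.INTER_CUBIC))
E
```

```text
(no output)
```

View pics/w24z.png

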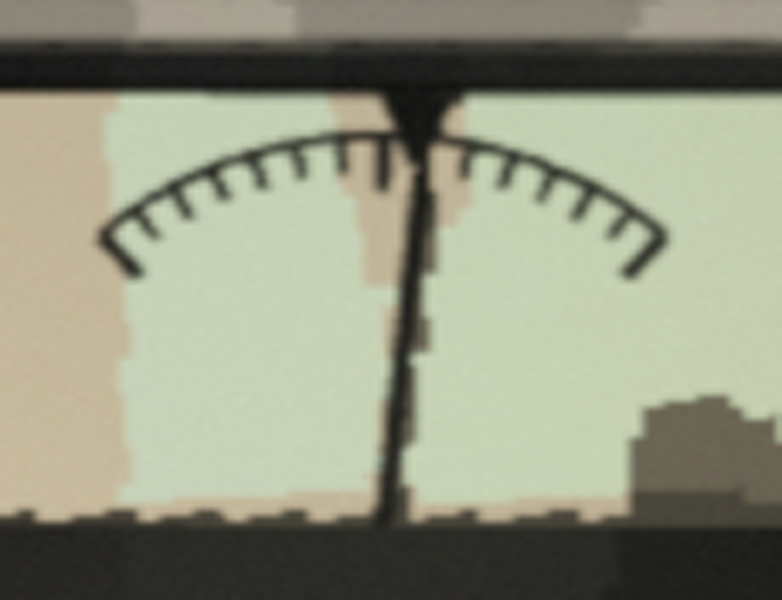

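```bash
python3 - <<'E'
from meter import *; import pickle
p=pickle.load(open('w24.pkl','rb'))
f=lambda u,v,z:loc(onz(p,230+(u+.5)/6.8-.5,30+(v+.5)/6-.5,z))[0]
analyse(f,[(102,237),(170,185),(260,147),(375,134),(510,153),(590,185),(664,237)],(421,166),[(387,520),(421,178)])
# screen angle from top and scene
t=camera("top"); 
for n,P in dict(tabend110=1.92,a100=1.745,a120=2.094).items():
  print(n,[proj(t,[st(.083-.14*np.cos(P),y,.086+.14*np.sin(P))])[0].round(1) for y in(-.1635,-.1875)],[proj(t,[st(.083-.1*np.cos(P),y,.086+.1*np.sin(P))])[0].round(1) for y in(-.0955,-.2555)])
save(t,"t25"); cv2.imwrite('pics/t25z.png',cv2.resize(t["image"][150:270,180:340],None,fx=5,fy=5,interpolation=cv2.INTER_CUBIC))
q=camera("scene")
for P in (1.745,1.833,1.92,2.007): print(P,[proj(q,[st(.083-.14*np.cos(P),y,.086+.14*np.sin(P))])[0].round(1) for y in(-.1635,-.1875)],[proj(q,[st(.083-.1*np.cos(P),y,.086+.1*np.sin(P))])[0].round(1) for y in(-.0955,-.2555)])
cv2.imwrite('pics/s25z.png',cv2.resize(q["image"][160:290,210:370],None,fx=5,fy=4.5,interpolation=cv2.INTER_CUBIC))
E
```

```text
C [ 0.0113 -0.1784] r 0.0507 ends -0.731 0.735 apex 0.1 rad 0.0468
needle 0.085
0.067 tip ang about C 0.103 0.0453
0.069 tip ang about C 0.103 0.045
0.071 tip ang about C 0.102 0.0447
tabend110 [array([291. , 159.8]), array([301.7, 160.7])] [array([260.8, 166.2]), array([329.6, 171.8])]
a100 [array([290.2, 169.8]), array([301.1, 170.7])] [array([260.1, 173.1]), array([329.3, 178.7])]
a120 [array([291.6, 151. ]), array([302.2, 151.9])] [array([261.5, 160.1]), array([329.6, 165.6])]
1.745 [array([242.9, 175.7]), array([237.8, 171.4])] [array([261.3, 202.1]), array([227.9, 172.8])]
1.833 [array([238.5, 178.2]), array([233.5, 173.9])] [array([258.1, 204. ]), array([224.9, 174.5])]
1.92 [array([234.2, 181. ]), array([229.3, 176.7])] [array([255. , 206.1]), array([222.1, 176.4])]
2.007 [array([230.1, 184.2]), array([225.2, 179.8])] [array([252.1, 208.5]), array([219.4, 178.5])]
```

View pics/t25z.png

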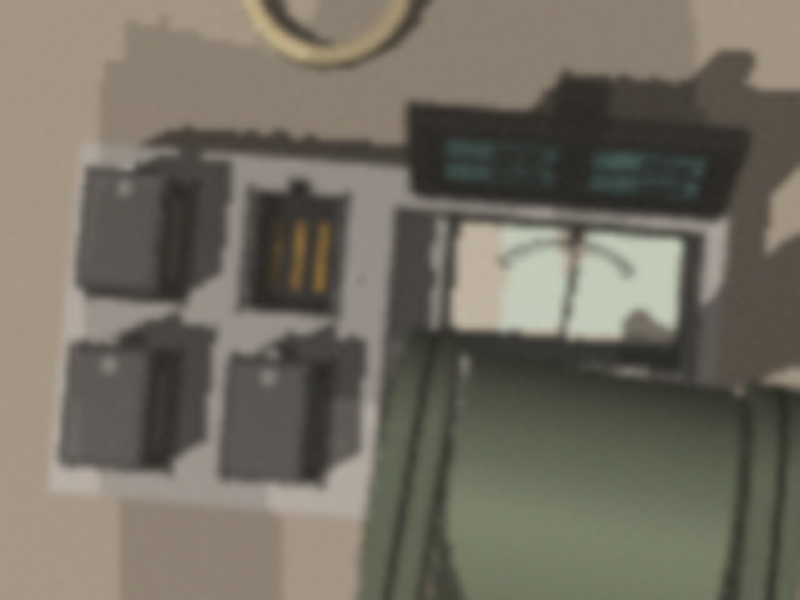

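View pics/s25z.png

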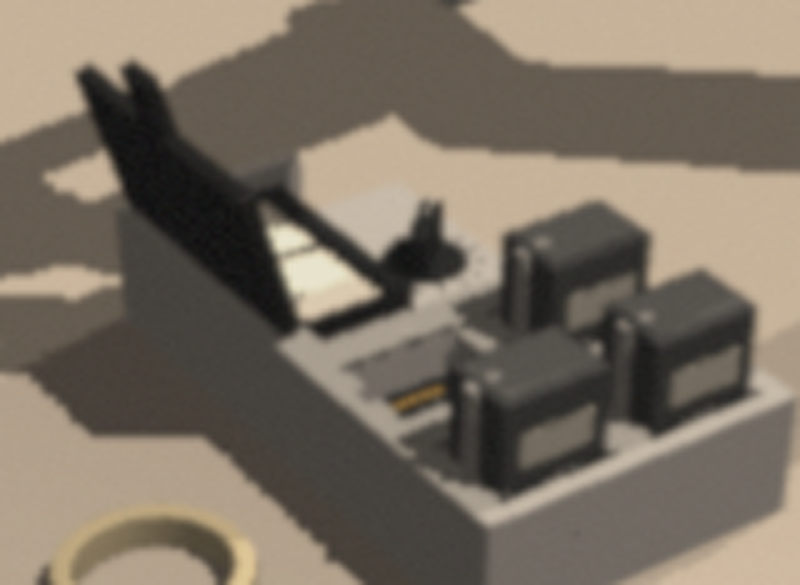

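```bash
cat >> h.py <<'E'
def tri(cams):
    A=[];b=[]
    for p,uv in cams:
        o,d=ray(p,*uv); d=d/np.linalg.norm(d); M=np.eye(3)-np.outer(d,d); A.append(M); b.append(M@o)
    A=np.vstack(A);b=np.hstack(b); x,r,_,_=np.linalg.lstsq(A,b,rcond=None); return np.r_[loc(x)[0],x[2]].round(4),np.sqrt(r).round(4)
E
python3 - <<'E'
from h import *
t=camera("top");q=camera("scene")
T=lambda u,v:(180+(u+.5)/5-.5,150+(v+.5)/5-.5); Q=lambda u,v:(210+(u+.5)/5-.5,160+(v+.5)/4.5-.5)
print("ry top",tri([(t,T(748,132)),(q,Q(88,68))])); print("ly top",tri([(t,T(410,104)),(q,Q(247,192))]))
print("ly bot",tri([(t,T(415,192)),(q,Q(300,330))])); 
print("tab",tri([(t,T(583,76)),(q,Q(137,64))]))
E
```

```text
ry top (array([ 0.1054, -0.2541,  0.1818]), array([0.0027]))
ly top (array([ 0.106, -0.098,  0.185]), array([0.0013]))
ly bot (array([ 0.0777, -0.0994,  0.0834]), array([0.0007]))
tab (array([ 0.1178, -0.175 ,  0.2271]), array([0.0018]))
```

```bash
python3 - <<'E'
from h import *; import pickle
p=pickle.load(open('w11.pkl','rb')); t=pickle.load(open('t23.pkl','rb'))
cv2.imwrite('pics/w11s.png',cv2.resize(p["image"][0:150,320:560],None,fx=3.3,fy=3.9,interpolation=cv2.INTER_CUBIC))
E
```

```text
(no output)
```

View pics/w11s.png

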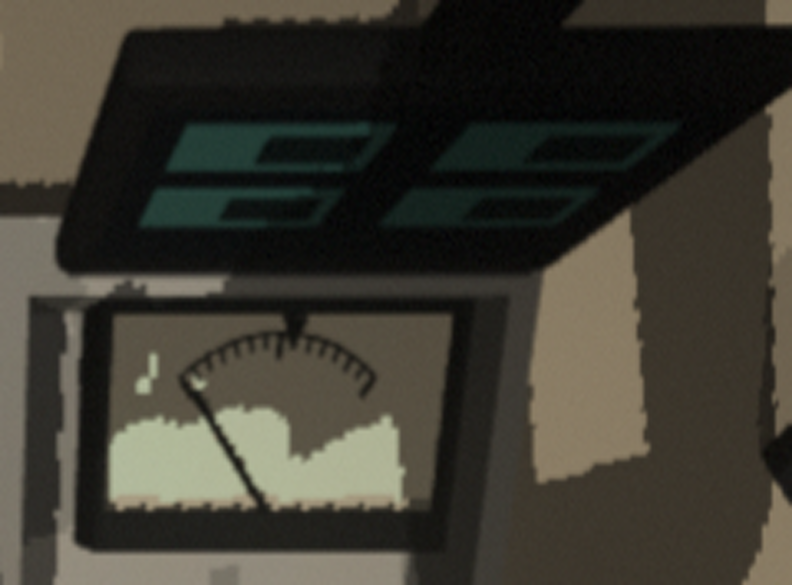

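```bash
python3 - <<'E'
from h import *; import pickle
from scipy.optimize import least_squares
w=pickle.load(open('w11.pkl','rb')); t=camera("top");q=camera("scene")
W=lambda u,v:(320+(u+.5)/3.3-.5,(v+.5)/3.9-.5)
T=lambda u,v:(180+(u+.5)/5-.5,150+(v+.5)/5-.5); Q=lambda u,v:(210+(u+.5)/5-.5,160+(v+.5)/4.5-.5)
def pt(hx,th,e,r,y):  # e: offset along closed-top normal
    d=np.array([-np.cos(th),np.sin(th)]); n=np.array([np.sin(th),np.cos(th)]); a=np.array([hx,.086])+d*r+n*e
    return st(a[0],y,a[1])
def res(x,full=False):
    hx,th,e,y0,r0=x; f=e-.006; b=e+.006; L=y0+.08; Rr=y0-.08
    obs=[(w,W(125,30),f,.1,L),(w,W(58,272),f,r0,L),(w,W(542,274),f,r0,Rr),(t,T(410,103),f,.1,L),(t,T(748,131),f,.1,Rr),(t,T(412,192),f,r0,L),(t,T(718,216),f,r0,Rr),(q,Q(86,66),b,.1,Rr),(q,Q(247,190),b,.1,L)]
    o=np.array([proj(c,pt(hx,th,ee,r,y))[0]-np.array(uv) for c,uv,ee,r,y in obs])
    return o if full else np.r_[o.ravel(), (e)/.006*0.3, (r0)/.005*.3]
s=least_squares(res,[.083,1.85,0,-.1755,0.])
print(s.x.round(4),np.degrees(s.x[1]),s.cost); print(res(s.x,True).round(1))
for th in (1.8,1.85,1.92,1.95):
    s2=least_squares(lambda y:res([y[0],th,*y[1:]]),[.083,0,-.1755,0.]); print(th,s2.x.round(4),s2.cost)
E
```

```text
[ 0.1128  1.8414 -0.0301 -0.1744 -0.009 ] 105.50723739605176 26.712010839323653
[[ 0.9  1.6]
 [-2.3  0.2]
 [ 0.7 -0.5]
 [-2.   0.4]
 [ 0.2  0.5]
 [-1.4  0.4]
 [ 0.2  0.7]
 [-4.5 -0.9]
 [-3.5  1.2]]
1.8 [ 0.1256 -0.0401 -0.1748 -0.0143] 33.35628508661021
1.85 [ 0.1105 -0.0283 -0.1744 -0.0079] 26.96358038473335
1.92 [ 0.0947 -0.0173 -0.1738  0.0005] 44.8919152887336
1.95 [ 0.0894 -0.0141 -0.1736  0.0038] 59.29968688376737
```

```bash
python3 - <<'E'
from h import *
rel([.47,-.25,.33],YAW)
E
```

```text
at [ 0.4786 -0.0674  0.2171] [ 1.7999e+02 -1.0000e-02 -5.1300e+00] t 38.95 F [ 0.4 -0.3  0. ] M [0.02 0.04 0.02] g 0.399
row [ 0.0078  0.1826 -0.1129] [ 0.01 -0.01  0.02]
```

Emit:
{"api": "carry_out", "payload": {
  "commands": [
    [0.008,0.183,-0.113,0,0,0,0.2],
    [0.008,0.183,-0.113,0,0,0,0.2],
    [0.008,0.183,-0.113,0,0,0,0.2],
    [0.008,0.183,-0.113,0,0,0,0.2],
    [0.008,0.183,-0.113,0,0,0,0.6],
    [0.008,0.183,-0.113,0,0,0,1],
    [0.008,0.183,-0.113,0,0,0,1],
    [0.008,0.183,-0.113,0,0,0,1]
  ]
}}

```text
time_s: 39.75
eef_pos: [0.4697, -0.2487, 0.3288]
tool_rot: [-179.9, 0.1, -5.1]
contact_force: [-0.8, 0.3, -0.4]
grip_width: -0.002
```

```bash
python3 - <<'E'
from h import *; import pickle
p=camera("wrist"); pickle.dump(p,open('w26.pkl','wb')); save(p,'w26')
cv2.imwrite('pics/w26s.png',cv2.resize(p["image"][0:150,40:280],None,fx=3.3,fy=3.9,interpolation=cv2.INTER_CUBIC))
E
```

```text
(no output)
```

View pics/w26.png

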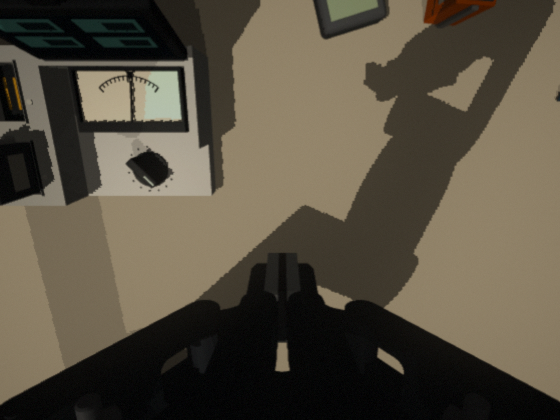

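View pics/w26s.png

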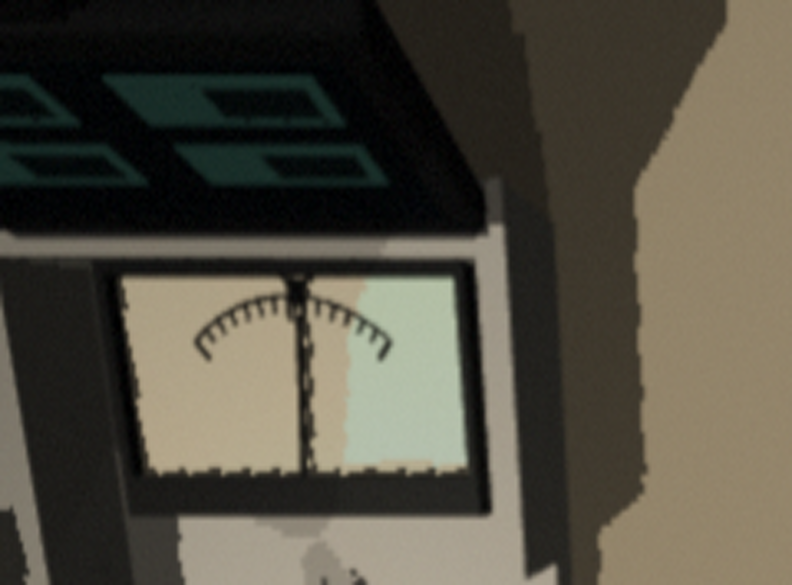

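```bash
python3 - <<'E'
from h import *; import pickle
w=pickle.load(open('w11.pkl','rb'));v=pickle.load(open('w26.pkl','rb'))
W=lambda a,b:(320+(a+.5)/3.3-.5,(b+.5)/3.9-.5);V=lambda a,b:(40+(a+.5)/3.3-.5,(b+.5)/3.9-.5)
P={}
for n,a,b in [("A",(317,76),(682,123)),("B",(388,185),(545,227)),("C",(103,76),(467,123)),("D",(213,185),(382,227)),("botR",(487,235),(542,274))]:
  P[n],r=tri([(v,V(*a)),(w,W(*b))]); print(n,P[n],r)
for a,b in("AB","CD"): d=P[a]-P[b]; print(np.degrees(np.arctan2(d[2],-d[0])))
EOF=0
E
```

```text
A [ 0.095  -0.2372  0.1685] [0.0003]
B [ 0.0825 -0.2351  0.1184] [0.0003]
C [ 0.095  -0.1842  0.1683] [0.0001]
D [ 0.0819 -0.1854  0.1223] [0.0002]
botR [ 0.0755 -0.2546  0.0857] [0.0004]
104.00933140813338
105.89603137019108
```

```bash
python3 - <<'E'
from h import *
rel(st(.04,-.1755,.25),YAW)
E
```

```text
at [ 0.4698 -0.2487  0.329 ] [-1.7992e+02  1.2000e-01 -5.0500e+00] t 39.8 F [-0.1  0.5  0.3] M [0.03 0.   0.03] g 0.003
row [ 0.0892 -0.1814  0.0791] [-0.08  0.12  0.1 ]
```

Emit:
{"api": "carry_out", "payload": {
  "commands": [
    [0.0892,-0.1814,0.079,0,0,0.1,1],
    [0.0892,-0.1814,0.079,0,0,0.1,1],
    [0.0892,-0.1814,0.079,0,0,0.1,1],
    [0.0892,-0.1814,0.079,0,0,0.1,1],
    [0.0892,-0.1814,0.079,0,0,0.1,1],
    [0.0892,-0.1814,0.12,0,0,0.1,1],
    [0.0892,-0.1814,0.164,0,0,0.1,1],
    [0.0892,-0.1814,0.164,0,0,0.1,1],
    [0.0892,-0.1814,0.164,0,0,0.1,1]
  ]
}}

```text
time_s: 40.7
eef_pos: [0.5751, -0.0775, 0.1665]
tool_rot: [180.0, 0.1, -5.2]
contact_force: [0.3, -0.7, 0.1]
grip_width: 0.001
```

```bash
python3 - <<'E'
from h import *
s=get_state(); print(loc(s["eef_pos"]),s["eef_pos"])
rel(st(.0805,-.1755,.165),YAW)
E
```

```text
[[ 0.04077993 -0.17727591]] [ 0.5751024  -0.07752082  0.16648795]
at [ 0.5751 -0.0775  0.1665] [ 1.7999e+02  5.0000e-02 -5.2200e+00] t 40.7 F [ 0.3 -0.7  0.1] M [ 0.04 -0.05  0.03] g 0.001
row [ 0.0397 -0.0018  0.0015] [ 0.01  0.05 -0.07]
```

Advance to find contact.

Emit:
{"api": "carry_out", "payload": {
  "commands": [
    [0.015,0,0,0,0,0,1],
    [0.03,0,0,0,0,0,1],
    [0.036,0,0,0,0,0,1],
    [0.039,0,0,0,0,0,1],
    [0.04,0,0,0,0,0,1],
    [0.04,0,0,0,0,0,1]
  ]
}}

```text
time_s: 41.3
eef_pos: [0.6148, -0.0814, 0.1666]
tool_rot: [180.0, -0.0, -5.3]
contact_force: [-0.2, -0.1, 0.4]
grip_width: -0.002
```

Emit:
{"api": "carry_out", "payload": {
  "commands": [
    [0.001,0,0,0,0,0,1],
    [0.002,0,0,0,0,0,1],
    [0.003,0,0,0,0,0,1],
    [0.003,0,0,0,0,0,1]
  ]
}}

```text
time_s: 41.7
eef_pos: [0.6181, -0.0817, 0.1661]
tool_rot: [180.0, -0.0, -5.3]
contact_force: [0.8, 0.4, -0.6]
grip_width: 0.003
```

Emit:
{"api": "carry_out", "payload": {
  "commands": [
    [0.001,0,0,0,0,0,1],
    [0.002,0,0,0,0,0,1],
    [0.003,0,0,0,0,0,1],
    [0.003,0,0,0,0,0,1]
  ]
}}

```text
time_s: 42.1
eef_pos: [0.6193, -0.0818, 0.1659]
tool_rot: [180.0, 0.3, -5.2]
contact_force: [-5.2, -0.2, 2.7]
grip_width: -0.001
```

Emit:
{"api": "carry_out", "payload": {
  "commands": [
    [0.001,0,0,0,0,0,1],
    [0.002,0,0,0,0,0,1],
    [0.003,0,0,0,0,0,1],
    [0.004,0,0,0,0,0,1],
    [0.005,0,0,0,0,0,1],
    [0.006,0,0,0,0,0,1],
    [0.007,0,0,0,0,0,1],
    [0.0075,0,0,0,0,0,1],
    [0.0075,0,0,0,0,0,1]
  ]
}}

```text
time_s: 43.0
eef_pos: [0.6256, -0.0824, 0.1647]
tool_rot: [-180.0, 0.4, -5.3]
contact_force: [-6.3, 0.6, -1.9]
grip_width: 0.0
```

Emit:
{"api": "carry_out", "payload": {
  "commands": [
    [0.0005,0,0,0,0,0,1],
    [0.001,0,0,0,0,0,1],
    [0.0015,0,0,0,0,0,1],
    [0.0015,0,0,0,0,0,1]
  ]
}}

```text
time_s: 43.4
eef_pos: [0.6268, -0.0824, 0.1644]
tool_rot: [-180.0, 0.5, -5.3]
contact_force: [-6.3, 0.5, -2.6]
grip_width: -0.003
```

Emit:
{"api": "carry_out", "payload": {
  "commands": [
    [-0.02,0,0,0,0,0,1],
    [-0.06,0,0,0,0,0,1],
    [-0.09,0,-0.05,0,0,0,1],
    [-0.12,-0.04,-0.1,0,0,0,1],
    [-0.12,-0.09,-0.15,0,0,0,1],
    [-0.12,-0.12,-0.15,0,0,0,1],
    [-0.12,-0.12,-0.15,0,0,0,1],
    [-0.12,-0.12,-0.15,0,0,0,1]
  ]
}}

```text
time_s: 44.2
eef_pos: [0.5225, 0.0499, 0.3183]
tool_rot: [-179.9, -0.3, -5.1]
contact_force: [0.3, -1.0, 0.4]
grip_width: 0.0
```

```bash
python3 - <<'E'
from h import *; import pickle
p=camera("wrist"); pickle.dump(p,open('w27.pkl','wb')); save(p,'w27')
cv2.imwrite('pics/w27s.png',cv2.resize(p["image"][0:150,320:560],None,fx=3.3,fy=3.9,interpolation=cv2.INTER_CUBIC))
rel([.47,-.25,.33],YAW)
E
```

```text
at [0.5219 0.0485 0.3168] [ 1.7999e+02 -1.4000e-01 -5.1300e+00] t 44.25 F [ 0.2 -0.6 -0.2] M [-0.01  0.08 -0.02] g -0.003
row [-0.025   0.3019 -0.0132] [ 0.01 -0.14  0.02]
```

View pics/w27.png

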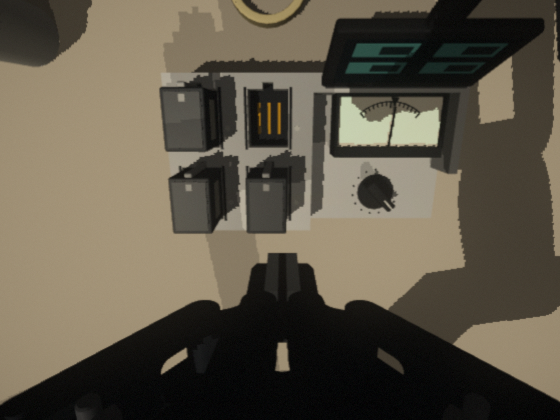

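Moved by the expected amount. Second viewpoint for triangulation.

Emit:
{"api": "carry_out", "payload": {
  "commands": [
    [0,0.3,-0.013,0,0,0,1],
    [0,0.3,-0.013,0,0,0,1],
    [0,0.3,-0.013,0,0,0,1],
    [0,0.3,-0.013,0,0,0,1],
    [0,0.3,-0.013,0,0,0,1],
    [0,0.3,-0.013,0,0,0,1],
    [0,0.3,-0.013,0,0,0,1],
    [0,0.3,-0.013,0,0,0,1],
    [0,0.3,-0.013,0,0,0,1]
  ]
}}

```text
time_s: 45.15
eef_pos: [0.4936, -0.2506, 0.3283]
tool_rot: [-179.9, 0.1, -5.3]
contact_force: [0.0, 0.8, -0.5]
grip_width: 0.001
```

```bash
python3 - <<'E'
from h import *; import pickle
p=camera("wrist"); pickle.dump(p,open('w28.pkl','wb')); save(p,'w28')
v=pickle.load(open('w27.pkl','rb'))
g=lambda x:np.clip(255*(x/255.)**.6,0,255).astype(np.uint8)
cv2.imwrite('pics/w28s.png',g(cv2.resize(p["image"][0:120,0:200],None,fx=4,fy=4.9,interpolation=cv2.INTER_CUBIC)))
cv2.imwrite('pics/w27s.png',g(cv2.resize(v["image"][10:110,315:555],None,fx=3.3,fy=5.5,interpolation=cv2.INTER_CUBIC)))
E
```

```text
(no output)
```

View pics/w28s.png

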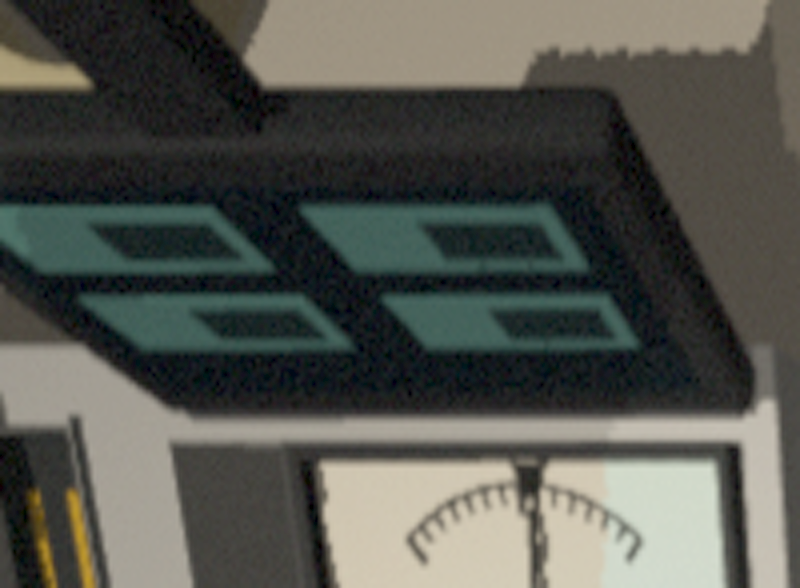

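View pics/w27s.png

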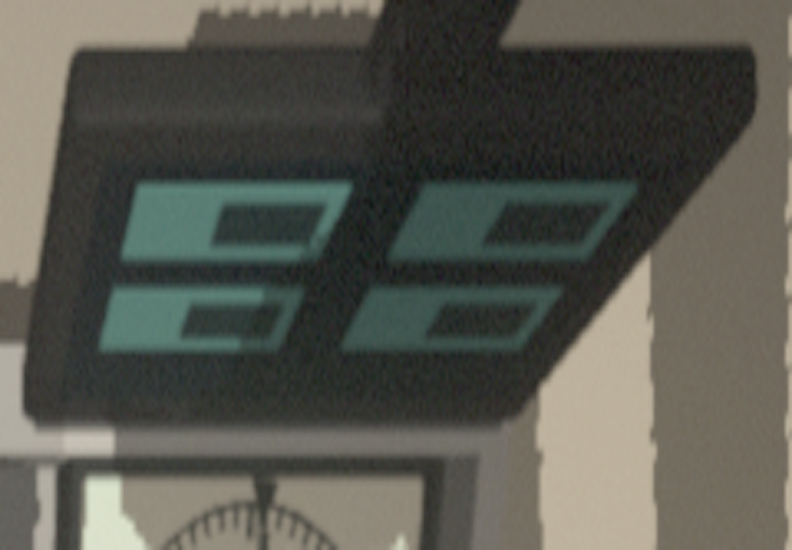

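```bash
python3 - <<'E'
from h import *; import pickle
w=pickle.load(open('w27.pkl','rb'));v=pickle.load(open('w28.pkl','rb'))
W=lambda a,b:(315+(a+.5)/3.3-.5,10+(b+.5)/5.5-.5);V=lambda a,b:((a+.5)/4-.5,(b+.5)/4.9-.5)
P={}
for n,a,b in [("A",(553,205),(638,183)),("B",(641,350),(527,353)),("C",(298,205),(423,183)),("D",(437,350),(342,353)),("E",(214,205),(353,183)),("F",(354,350),(276,353))]:
  P[n],r=tri([(v,V(*a)),(w,W(*b))]); print(n,P[n],r)
for a,b in("AB","CD","EF"): d=P[a]-P[b]; print(np.degrees(np.arctan2(d[2],-d[0])))
E
```

```text
A [ 0.1034 -0.2369  0.167 ] [0.0001]
B [ 0.085  -0.2375  0.123 ] [0.0004]
C [ 0.1033 -0.1841  0.1676] [0.0002]
D [ 0.0855 -0.1857  0.119 ] [0.0004]
E [ 0.1032 -0.1669  0.168 ] [0.0002]
F [ 0.0853 -0.166   0.1205] [0.0005]
112.69379494509236
110.11551647323572
110.64852161071136
```

```bash
python3 - <<'E'
from h import *
rel([.4822,-.0716,.13],38.4)
E
```

```text
at [ 0.4939 -0.2502  0.3286] [-1.7996e+02  5.0000e-02 -5.2000e+00] t 45.2 F [-0.8  0.2  0.1] M [-0.    0.04  0.06] g 0.0
row [-0.0276 -0.1767  0.1988] [-5.00e-02  4.00e-02 -4.36e+01]
```

Emit:
{"api": "carry_out", "payload": {
  "commands": [
    [-0.0276,-0.1767,0.05,0,0,-43.6,0],
    [-0.0276,-0.1767,0.05,0,0,-43.6,0],
    [-0.0276,-0.1767,0.05,0,0,-43.6,0],
    [-0.0276,-0.1767,0.05,0,0,-43.6,0],
    [-0.0276,-0.1767,0.1,0,0,-43.6,0],
    [-0.0276,-0.1767,0.15,0,0,-43.6,0.2],
    [-0.0276,-0.1767,0.199,0,0,-43.6,0.2],
    [-0.0276,-0.1767,0.199,0,0,-43.6,0.2],
    [-0.0276,-0.1767,0.199,0,0,-43.6,0.2]
  ]
}}

```text
time_s: 46.1
eef_pos: [0.4831, -0.0717, 0.1308]
tool_rot: [-180.0, 0.0, 38.4]
contact_force: [1.2, 0.4, 0.9]
grip_width: 0.397
```

```bash
python3 - <<'E'
from h import *; import pickle
p=camera("wrist"); save(p,'w29'); 
rel([.4818,-.0718,.041],38.4)
E
```

```text
at [ 0.4844 -0.0722  0.1322] [ 1.7984e+02 -1.4000e-01  3.8410e+01] t 46.15 F [ 1.4 -0.2  0.3] M [-0.03 -0.04 -0.01] g 0.4
row [-0.002  -0.0022  0.0912] [ 0.16 -0.14  0.01]
```

View pics/w29.png

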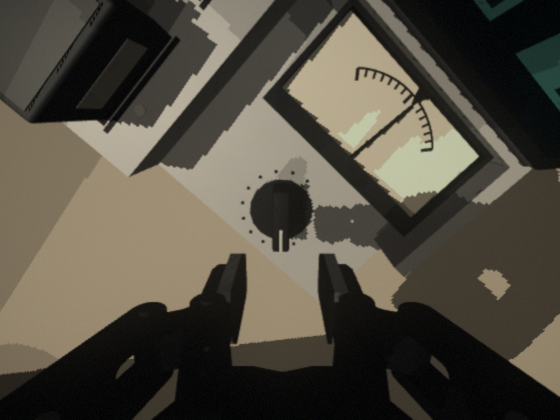

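Emit:
{"api": "carry_out", "payload": {
  "commands": [
    [-0.001,-0.001,0.03,0,0,0,0.2],
    [-0.001,-0.001,0.06,0,0,0,0.2],
    [-0.001,-0.001,0.08,0,0,0,0.2],
    [-0.001,-0.001,0.088,0,0,0,0.2],
    [-0.001,-0.001,0.088,0,0,0,0.2],
    [-0.001,-0.001,0.088,0,0,0,1],
    [-0.001,-0.001,0.088,0,0,0,1],
    [-0.001,-0.001,0.088,0,0,0,1],
    [-0.001,-0.001,0.088,0,0,0,1],
    [-0.001,-0.001,0.088,0,0,-6,1],
    [-0.001,-0.001,0.088,0,0,-12,1],
    [-0.001,-0.001,0.088,0,0,-12,1],
    [-0.001,-0.001,0.088,0,0,-6,1],
    [-0.001,-0.001,0.088,0,0,-2,1],
    [-0.001,-0.001,0.088,0,0,0.5,1],
    [-0.001,-0.001,0.088,0,0,1.2,1],
    [-0.001,-0.001,0.088,0,0,1.2,1],
    [-0.001,-0.001,0.088,0,0,1.2,1]
  ]
}}

```text
time_s: 47.95
eef_pos: [0.4819, -0.0715, 0.0441]
tool_rot: [180.0, -0.1, 37.1]
contact_force: [-1.5, 5.3, 6.4]
grip_width: 0.126
```

```bash
python3 - <<'E'
from h import *; import pickle
p=camera("wrist"); pickle.dump(p,open('w30.pkl','wb'))
rel([.4818,-.0718,.041],37.4)
cv2.imwrite('pics/w30z.png',cv2.resize(p["image"][0:195,395:560],None,fx=4.4,fy=3.05,interpolation=cv2.INTER_CUBIC))
E
```

```text
at [ 0.4819 -0.0715  0.0442] [ 1.7998e+02 -1.5000e-01  3.7090e+01] t 48.0 F [-2.   5.2  7.4] M [ 0.77  0.38 -0.06] g 0.124
row [-0.0003  0.0002  0.0032] [ 0.02 -0.14 -0.31]
```

View pics/w30z.png

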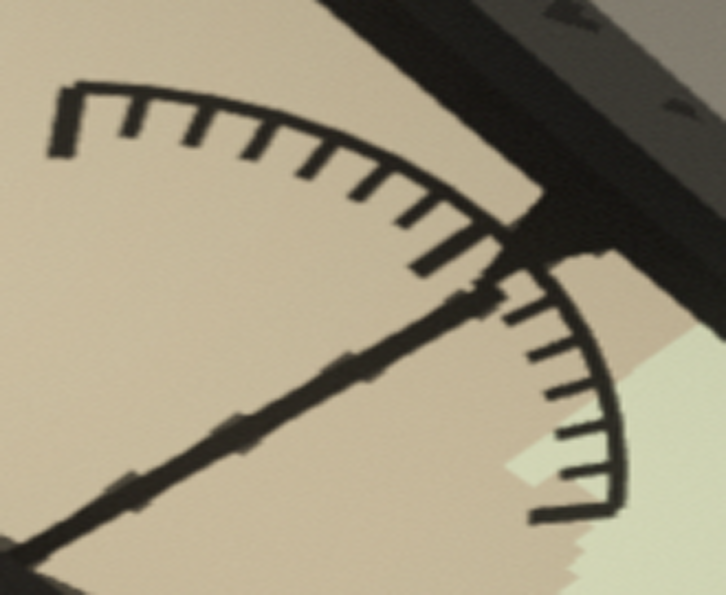

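Emit:
{"api": "carry_out", "payload": {
  "commands": [
    [0,0,-0.001,0,0,0,1],
    [0,0,-0.001,0,0,0,0.7],
    [0,0,-0.001,0,0,0,0.4],
    [0,0,-0.001,0,0,0,0.2],
    [0,0,-0.001,0,0,0,0.2],
    [0,0,-0.02,0,0,0,0.2],
    [0,0,-0.06,0,0,0,0.2],
    [0,0,-0.1,0,0,0,0.2],
    [0,0,-0.14,0,0,0,0.2],
    [0,0,-0.17,0,0,42.5,0.2],
    [0,0,-0.17,0,0,42.5,0.2],
    [0,0,-0.17,0,0,42.5,0.2],
    [0,0,-0.17,0,0,42.5,0.2],
    [0,0,-0.17,0,0,42.5,0.2],
    [0,0,-0.17,0,0,42.5,0.2],
    [0,0,-0.17,0,0,42.5,0.2],
    [0,0,-0.17,0,0,42.5,0.2]
  ]
}}

```text
time_s: 49.7
eef_pos: [0.4813, -0.0725, 0.2121]
tool_rot: [180.0, 0.0, -5.2]
contact_force: [-0.5, -0.0, 0.0]
grip_width: 0.403
```

```bash
python3 - <<'E'
from h import *; import pickle
p=camera("wrist"); pickle.dump(p,open('w31.pkl','wb')); save(p,'w31')
cv2.imwrite('pics/w31z.png',cv2.resize(p["image"][30:130,225:350],None,fx=6.3,fy=6,interpolation=cv2.INTER_CUBIC))
rel([.35,-.3,.3],YAW)
E
```

```text
at [ 0.4813 -0.0724  0.2121] [179.99   0.    -5.27] t 49.75 F [-0.3  0.3 -0.3] M [-0.03 -0.02 -0.01] g 0.398
row [-0.1098  0.2387 -0.0879] [ 0.01  0.   -0.12]
```

View pics/w31z.png

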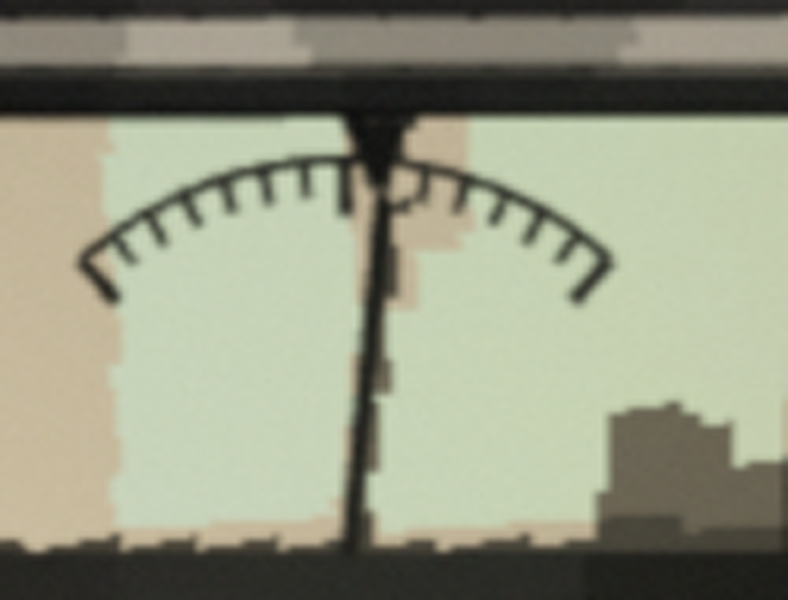

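Emit:
{"api": "carry_out", "payload": {
  "commands": [
    [-0.03,0.05,-0.088,0,0,0,0.2],
    [-0.11,0.239,-0.088,0,0,0,0.2],
    [-0.11,0.239,-0.088,0,0,0,0.2],
    [-0.11,0.239,-0.088,0,0,0,0.2],
    [-0.11,0.239,-0.088,0,0,0,0.2],
    [-0.11,0.239,-0.088,0,0,0,0.2],
    [-0.11,0.239,-0.088,0,0,0,0.2],
    [-0.11,0.239,-0.088,0,0,0,0.2]
  ]
}}

```text
time_s: 50.55
eef_pos: [0.3492, -0.3004, 0.3001]
tool_rot: [-180.0, -0.0, -5.4]
contact_force: [0.8, 0.4, -0.1]
grip_width: 0.401
```

```bash
python3 - <<'E'
from h import *
t=camera("top"); save(t,"t32"); q=camera("scene"); save(q,"s32"); cv2.imwrite('pics/s32z.png',cv2.resize(q["image"][160:290,210:370],None,fx=5,fy=4.5,interpolation=cv2.INTER_CUBIC))
# predicted top-corner pixels of seated packs (z .137)
for b,(x,y) in {1:(-.0427,-.0389),2:(-.0427,.0389),4:(.0427,.0389)}.items():
    print(b,[proj(q,[st(x+sx*.03,y+sy*.021,.137)])[0].round(1) for sx,sy in((1,1),(1,-1),(-1,1))])
E
```

```text
1 [array([320.5, 218.9]), array([309.9, 210.5]), array([340.5, 210.6])]
2 [array([341.4, 235.7]), array([329.9, 226.5]), array([361.8, 226.7])]
4 [array([310.6, 249.4]), array([299.4, 239.5]), array([332.5, 239.7])]
```

View pics/t32.png

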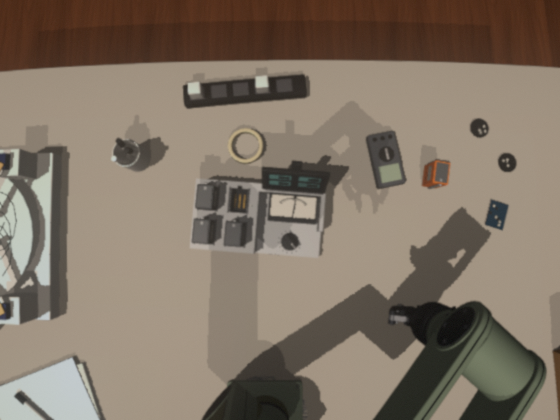

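View pics/s32z.png

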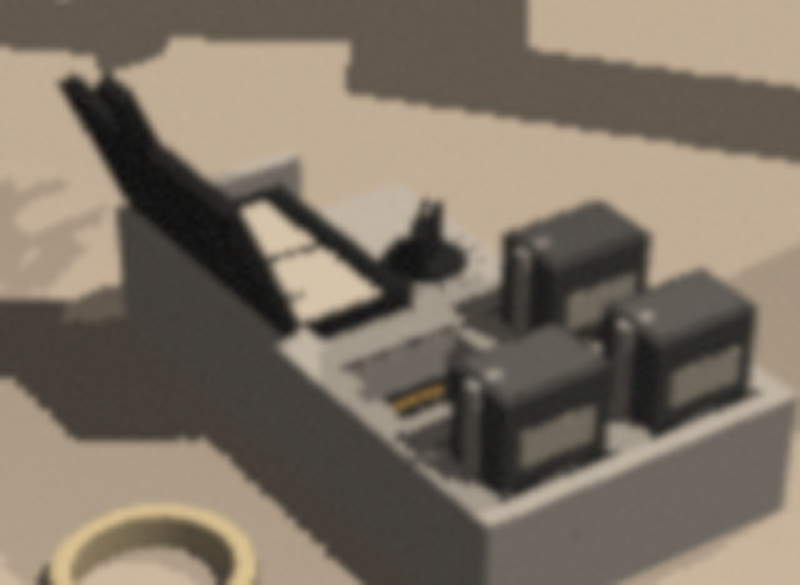

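```bash
python3 -c "
from rig import *
print(finish_job())"
```

```text
the job is handed in; nothing more can be done
None
```

The job is done and handed in at about 51 s: screen up, all three packs on the bench plugged in, and the needle set to the marker.

- **Screen:** I swung it up by the tab. The cameras then showed only about 105°, so I nudged it further. The last measurements gave 110–113°, which I take as about 111°.
- **Packs:** They sit in bays 1, 2 and 4, and each stopped at the expected floor height and held there under 22–28 N of push. Their top corners in the last picture match a seated pack. Bay 3 is empty; the orange look-alike was left alone.
- **Knob and order:** I set the knob before noticing the screen was short. After the nudge I turned it back about 12° and set it again, so the final setting was made with the screen up and the packs in.
- **Needle:** It ends at about 0.80 rad. The marker read 0.79 to 0.80 in different views, and from above the needle points straight at its tip.
- **Bystanders:** The tape roll, pen pot and multimeter look unmoved in the last pictures.

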